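# Shingle the long busbar links in the tray and scan them

## Task

Book in the long copper busbar links: take the short link out of the tray and leave it lying flat on the bench, then lay every long link (no short ones) lengthwise along the middle of the tray in one overlapping row like roof shingles, the first flat against the tray's closed end and each next one lapping about 4 cm over the one before, its other end resting on the tray floor. When the row is laid, squeeze the trigger of the clamped code reader fully against its spring for a moment and let it go. Leave the meter, the carton and the screwdriver alone.

Things in the scene. Friction and masses are not known exactly. Their poses are not given: they have to be found in the camera images.
- link_1: Long copper busbar link: a flat bar 100 x 40 x 8 mm, about 0.28 kg, with a bolt hole near each end (both ends alike). Origin: centre of its underside; x along its length, y across its width, z up out of its top face. Starts lying flat on the bench. Four or five of the five long links are present, the others are absent.
- link_2: Long copper busbar link: a flat bar 100 x 40 x 8 mm, about 0.28 kg, with a bolt hole near each end (both ends alike). Origin: centre of its underside; x along its length, y across its width, z up out of its top face. Starts lying flat on the bench. Four or five of the five long links are present, the others are absent.
- link_3: Long copper busbar link: a flat bar 100 x 40 x 8 mm, about 0.28 kg, with a bolt hole near each end (both ends alike). Origin: centre of its underside; x along its length, y across its width, z up out of its top face. Starts lying flat on the bench. Four or five of the five long links are present, the others are absent.
- link_4: Long copper busbar link: a flat bar 100 x 40 x 8 mm, about 0.28 kg, with a bolt hole near each end (both ends alike). Origin: centre of its underside; x along its length, y across its width, z up out of its top face. Starts lying flat on the bench. Four or five of the five long links are present, the others are absent.
- link_5: Long copper busbar link: a flat bar 100 x 40 x 8 mm, about 0.28 kg, with a bolt hole near each end (both ends alike). Origin: centre of its underside; x along its length, y across its width, z up out of its top face. Starts lying flat on the bench. Four or five of the five long links are present, the others are absent.
- short_1: Short copper link, a look-alike that does not belong in the row: 76 x 40 x 8 mm, 0.21 kg, same holes. Origin: centre of its underside; x along its length, z up. Starts lying flat on the bench among the long links and may stay there.
- short_2: Short copper link, a look-alike that does not belong in the row: 76 x 40 x 8 mm, 0.21 kg, same holes. Origin: centre of its underside; x along its length, z up. Starts lying flat on the tray floor, in the way of the row.
- tray: Fixed shallow steel tray 130 mm wide. Origin: centre of its underside; x along its length, from closed to open end. Floor 4 mm thick, x = -180 to +185 mm. Side rims 5 mm thick, 6 mm high over the bench (2 mm over the floor), 120 mm clear between them. At the -x end a dark stop wall, 22 mm high over the bench; the +x end is open.
- tray_stop (a point): Foot of the stop wall's inner face, on the tray floor at its middle; axes as the tray's. The row grows from here along +x. A link lapped 40 mm over the one before lies 60 mm farther on and slopes down towards +x by 0.13 rad, lower end on the floor, its underside on the upper edge of the link before; lapped by 50 mm or more it would tip back.
- reader: Fixed code reader: grey pistol-grip scanner clamped upside down on a 110 x 100 mm base, window looking along +x. Origin: centre of the base's underside; z up. Barrel 52 mm wide (y), x = -46 to +86 mm, top at z = 105 mm. Black grip upright on it: x = -26 to 0 mm, 34 mm wide (y, centred), top at z = 180 mm. The trigger stands before the grip, on the +x side.
- reader_pinch (a point): Point amid grip and trigger, x = 1, y = 0, z = 155 mm in the reader's frame, same axes. A pinch along x from above at this height squeezes them together: 57 mm over both at rest, about 45 mm when fully squeezed.
- trigger (a joint): The reader's trigger, a grey bar 8 mm thick, 20 mm wide (y), 64 mm tall, hinged at its lower end at x = 14 mm, z = 106 mm in the reader's frame; its upper end leans away from the grip. Angle in rad: 0 released (leaning 0.26 rad forward), 0.25 fully squeezed (nearly upright). A spring returns it; full squeeze takes about 10 N at z = 155 mm.
- meter: Bystander: orange multimeter 150 x 75 x 34 mm lying on the bench. Origin: centre of its underside.
- carton: Bystander: closed cardboard carton 100 x 110 x 60 mm. Origin: centre of its underside.
- screwdriver: Bystander: screwdriver 200 mm long lying on the bench along its x axis.
Mind the look-alikes: they are no part of the job. Leave any green or turquoise look-alike of the short_2 alone.

How it is judged:
On the way, in this order (a step that is already met when the one before it is completed fails the run):
1. all long links present lie shingled in the tray from the closed end, and no short link is in it (x of link_1 in the frame of tray between -0.14 and 0.16 m and y of link_1 in the frame of tray between -0.018 and 0.018 m and z of link_1 in the frame of tray between 0 and 0.022 m and angle between the y axis of each of link_1, link_2, link_3, link_4, link_5 and the y axis of tray, either way round below 0.175 rad and linear speed of each of link_1, link_2, link_3, link_4, link_5, short_1, short_2 below 0.02 m/s and (x of link_1 in the frame of tray below -0.112 m or x of link_1 in the frame of tray above -0.09 m) and (x of link_1 in the frame of tray below -0.112 m or angle between link_1's own z axis and vertical above 0.1 rad) and (x of link_1 in the frame of tray above -0.09 m or angle between link_1's own z axis and vertical below 0.04 rad) and angle between each of link_1, link_2, link_3, link_4, link_5's own z axis and vertical below 0.21 rad and (x of link_1 in the frame of tray below -0.112 m or horizontal distance between link_1 and link_2 between 0.051 and 0.074 m or horizontal distance between link_1 and link_3 between 0.051 and 0.074 m or horizontal distance between link_1 and link_4 between 0.051 and 0.074 m or horizontal distance between link_1 and link_5 between 0.051 and 0.074 m) and x of link_2 in the frame of tray between -0.14 and 0.16 m and y of link_2 in the frame of tray between -0.018 and 0.018 m and z of link_2 in the frame of tray between 0 and 0.022 m and (x of link_2 in the frame of tray below -0.112 m or x of link_2 in the frame of tray above -0.09 m) and (x of link_2 in the frame of tray below -0.112 m or angle between link_2's own z axis and vertical above 0.1 rad) and (x of link_2 in the frame of tray above -0.09 m or angle between link_2's own z axis and vertical below 0.04 rad) and (x of link_2 in the frame of tray below -0.112 m or horizontal distance between link_2 and link_1 between 0.051 and 0.074 m or horizontal distance between link_2 and link_3 between 0.051 and 0.074 m or horizontal distance between link_2 and link_4 between 0.051 and 0.074 m or horizontal distance between link_2 and link_5 between 0.051 and 0.074 m) and x of link_3 in the frame of tray between -0.14 and 0.16 m and y of link_3 in the frame of tray between -0.018 and 0.018 m and z of link_3 in the frame of tray between 0 and 0.022 m and (x of link_3 in the frame of tray below -0.112 m or x of link_3 in the frame of tray above -0.09 m) and (x of link_3 in the frame of tray below -0.112 m or angle between link_3's own z axis and vertical above 0.1 rad) and (x of link_3 in the frame of tray above -0.09 m or angle between link_3's own z axis and vertical below 0.04 rad) and (x of link_3 in the frame of tray below -0.112 m or horizontal distance between link_3 and link_1 between 0.051 and 0.074 m or horizontal distance between link_3 and link_2 between 0.051 and 0.074 m or horizontal distance between link_3 and link_4 between 0.051 and 0.074 m or horizontal distance between link_3 and link_5 between 0.051 and 0.074 m) and x of link_4 in the frame of tray between -0.14 and 0.16 m and y of link_4 in the frame of tray between -0.018 and 0.018 m and z of link_4 in the frame of tray between 0 and 0.022 m and (x of link_4 in the frame of tray below -0.112 m or x of link_4 in the frame of tray above -0.09 m) and (x of link_4 in the frame of tray below -0.112 m or angle between link_4's own z axis and vertical above 0.1 rad) and (x of link_4 in the frame of tray above -0.09 m or angle between link_4's own z axis and vertical below 0.04 rad) and (x of link_4 in the frame of tray below -0.112 m or horizontal distance between link_4 and link_1 between 0.051 and 0.074 m or horizontal distance between link_4 and link_2 between 0.051 and 0.074 m or horizontal distance between link_4 and link_3 between 0.051 and 0.074 m or horizontal distance between link_4 and link_5 between 0.051 and 0.074 m) and x of link_5 in the frame of tray between -0.14 and 0.16 m and y of link_5 in the frame of tray between -0.018 and 0.018 m and z of link_5 in the frame of tray between 0 and 0.022 m and (x of link_5 in the frame of tray below -0.112 m or x of link_5 in the frame of tray above -0.09 m) and (x of link_5 in the frame of tray below -0.112 m or angle between link_5's own z axis and vertical above 0.1 rad) and (x of link_5 in the frame of tray above -0.09 m or angle between link_5's own z axis and vertical below 0.04 rad) and (x of link_5 in the frame of tray below -0.112 m or horizontal distance between link_5 and link_1 between 0.051 and 0.074 m or horizontal distance between link_5 and link_2 between 0.051 and 0.074 m or horizontal distance between link_5 and link_3 between 0.051 and 0.074 m or horizontal distance between link_5 and link_4 between 0.051 and 0.074 m) and horizontal distance between link_1 and link_2 above 0.05 m and horizontal distance between each of link_1, link_2 and link_3 above 0.05 m and horizontal distance between each of link_1, link_2, link_3 and link_4 above 0.05 m and horizontal distance between each of link_1, link_2, link_3, link_4 and link_5 above 0.05 m and (x of short_1 in the frame of tray above 0.215 m or x of short_1 in the frame of tray below -0.215 m or y of short_1 in the frame of tray above 0.08 m or y of short_1 in the frame of tray below -0.08 m) and height (world z) of each of short_1, short_2 below 0.006 m and angle between each of short_1, short_2's own z axis and vertical below 0.1 rad and (x of short_2 in the frame of tray above 0.215 m or x of short_2 in the frame of tray below -0.215 m or y of short_2 in the frame of tray above 0.08 m or y of short_2 in the frame of tray below -0.08 m)), for 0.3 s.
2. the reader's trigger is fully squeezed (value of joint trigger above 0.2 rad), for 0.2 s.
3. the trigger is let go (value of joint trigger below 0.05 rad), for 0.2 s.
At the end, for the whole second after the job is handed in: Long links at rest along the tray, within 18 mm of its middle line and 10 degrees; the first flat, under 18 mm from the stop; the others sloping 0.10 to 0.21 rad, each on the one before, neighbours' centres 51 to 74 mm apart. Short links flat on the bench clear of the tray. Trigger below 0.05 rad (all of step 1 and value of joint trigger below 0.05 rad); the robot touches nothing.
It fails at once if the meter is moved by more than 4 cm (distance of meter from where it was at the start of the episode above 0.04 m).
It fails at once if the carton is moved by more than 4 cm (distance of carton from where it was at the start of the episode above 0.04 m).
It fails at once if the screwdriver is moved by more than 4 cm (distance of screwdriver from where it was at the start of the episode above 0.04 m).
Of link_1, link_2, link_3, link_4, link_5 only 4 to 5 are there at a start; the rules pass over those that are not, and their reading is None.
At some moment in a run one of link_1, link_2, link_3, link_4, link_5 may be knocked a few centimetres aside while the robot is not near it.
It also fails if it takes over 210 s, if anything falls off the work surface, if the arm or the gripper's body presses on something with over 40 N, if the wrist force passes 120 N, or if a joint passes its speed limit or range.

## Robot

A 6-joint arm with a two-finger parallel gripper is mounted at the origin on the work surface. World frame = base frame: x ahead of the robot, y to its left, z up, the work surface at z = 0. Lengths are in m, angles in rad, forces in N, time in s.
With the tool pointing down it reaches from about 0.3 to 1 m from the base axis. Payload 5.1 kg.
Tool frame: the origin (TCP) lies midway between the tips of the shut fingers; the grasp point (between the pads) lies 19 mm behind it; z points along the fingers, y is the direction in which the jaws open and shut (so a half turn about z gives the same grasp; the last joint's range is limited). The gripper opens to 95 mm and grips with 3 to 60 N. Pads are 20 mm wide; open, the fingers measure 119 mm over their backs; the gripper's body (75 mm by 180 mm) begins 59 mm behind the grasp point.
Start: joints at [-1.213, 0.124, 1.65, -0, 1.367, -0.083], TCP at [0.277, -0.588, 0.215] pointing down, gripper open.
Joint ranges: [-2.61, 2.61], [-1.02, 2.33], [0.03, 2.71], [-1.35, 4.49], [0.32, 2.68], [-2.91, 2.91]. Speed limits (rad/s): [2.57, 2.57, 3.14, 3.14, 3.14, 3.14].

## Interface

Orientations are given as [roll, pitch, yaw] about the fixed x, y, z axes, in that order (R = Rz(yaw) Ry(pitch) Rx(roll)).
In Python, from workcell import r gives the robot as it stands.
- The arm moves only by the tool arm_command, never from a script. Its argument "commands" is a list of rows, each a list of 4 numbers: the shift along the tool's x, y, z as a fraction of full scale, then the turn about the tool's z as a fraction of full scale. A call has 1 to 20 rows; each row is the pose to reach, as a shift and turn from the pose commanded when the call began, along the tool's axes at that moment; what a row does not reach only later rows make up. Full scale, the value 1, is 250 mm for a shift and 90 degrees for a turn. A row lasts 1/12 s, in which the tool goes at most 41.7 mm and 7.16 degrees, less where a joint would pass 70% of its speed; a pose out of reach is approached as far as the arm can. A call with a number of a shift or a turn outside -1 to 1 is refused whole. A call with a gripper value outside its range is refused whole. "hand" is the gripper command: -1 is fully open, 1 is shut, values between are in proportion, set as the call begins (left out, the last holds). The fingers move at their own pace and stop on an object; "grip_force" is the grip in N (left out, the last holds). Time passes only in rows, so rows that repeat a pose let the fingers close. It gives the time, the measured TCP pose, the force and the opening at its end, in the units of the state.
- r.observe(): the state, without advancing time (a new reading comes with each control period).
- r.get_image(name): name is "scene" or "top" or "wrist"; returns a dict with "frame" (480x640x3 uint8, blue, green, red), "fovy" (degrees; the focal length in pixels is half the picture's height over the tangent of half this angle, whatever the lens; pixels are square), "cx", "cy" (the principal point, pixels), "camera_from_world" (4x4, takes a point from world to camera coordinates); the wrist camera has in their place "tool_from_camera" (4x4, takes a point from camera to tool coordinates, whose origin is the TCP and whose axes are the flange's). Camera axes: x right, y down, z forward; pixel columns grow to the right and rows downward; lengths in m; the calibration is good to about 2 mm. A picture is of the moment at which its call begins: read the wrist's pose just before it. There is no depth.
- r.close_job(): hands the job in, once; it reports no verdict.
The state is a dict: "t": time; "joint_pos": joint angles; "qd": joint speeds; "joint_torque": joint torques, N m; "position": TCP position; "tcp_rot": TCP orientation; "ft_force": force on the tool from outside, world axes, zero at the start; "ft_torque": the same for the moment, N m; "gripper_width": finger opening in m.
Only numpy, scipy, OpenCV 4.12 (cv2) and the standard library are available. Lean on these libraries where they do the work, as an engineer would, in place of code of your own. Each camera call takes 0.05 s, during which the arm holds its last target.

## Working session

There is one attempt and no reset: what is moved stays moved. The work goes in short steps, Python scripts to look and compute and a tool call to move; the robot and the scene stay as the last step left them, time stands still between calls to the robot, and variables do not carry over. Pictures are saved under pics/ and viewed, and the job is handed in when it is done.

Besides the shell and the picture viewer there is one more tool, called in YAML: its name, and indented under it one key for each argument. arm_command: Moves the arm, as the interface text tells. Its arguments: {"type":"object","properties":{"commands":{"type":"array"},"hand":{"type":"number"},"grip_force":{"type":"number"}},"required":["commands"]}

```bash
ls; mkdir -p pics
python3 - <<'E'
from workcell import r
import cv2
print(r.observe())
for n in("scene","top","wrist"):
    d=r.get_image(n); cv2.imwrite(f"pics/{n}0.png",d["frame"]); print(n,{k:v for k,v in d.items() if k!="frame"})
E
```

```text
pics
{'t': 0.0, 'joint_pos': array([-1.21259586e+00,  1.24475535e-01,  1.65165285e+00, -1.54842365e-05,
        1.36749252e+00, -8.25846075e-02]), 'qd': array([-0.00043706, -0.00111133,  0.00157676,  0.00201513,  0.0011988 ,
       -0.00092369]), 'joint_torque': array([-1.99131237e-04, -4.17610288e+01, -3.59926736e+01,  7.74933281e-02,
        4.93847905e-02, -1.77691627e-04]), 'position': array([ 0.27707802, -0.58728543,  0.21341869]), 'tcp_rot': array([-3.13957006e+00, -1.52204733e-04,  4.40788061e-01]), 'ft_force': array([-0.16391848,  0.28753986, -0.62373783]), 'ft_torque': array([0.00657267, 0.02335618, 0.02578453]), 'gripper_width': 0.09511962288484153}
scene {'fovy': 53.291732809030485, 'cx': 324.79929106073456, 'cy': 241.23600296655414, 'camera_from_world': array([[-0.24775968,  0.96852014, -0.0241634 ,  0.12526862],
       [ 0.62044575,  0.13946365, -0.77174929, -0.26914739],
       [-0.74408482, -0.20620044, -0.63546767,  1.56513275],
       [ 0.        ,  0.        ,  0.        ,  1.        ]])}
top {'fovy': 50.56628376387898, 'cx': 317.6518071222156, 'cy': 227.61368498075373, 'camera_from_world': array([[-0.01331793, -0.99984357, -0.01163949,  0.00301255],
       [-0.98896076,  0.01488922, -0.14742771,  0.55594584],
       [ 0.14757795,  0.00954756, -0.98900434,  1.19298815],
       [ 0.        ,  0.        ,  0.        ,  1.        ]])}
wrist {'fovy': 65.50831495551446, 'cx': 321.1260446740562, 'cy': 238.54618912750936, 'tool_from_camera': array([[-8.04327902e-04, -9.63694767e-01, -2.67005150e-01,
         7.56750030e-02],
       [ 9.99999643e-01, -8.44676991e-04,  3.62658973e-05,
         2.76429667e-04],
       [-2.60482362e-04, -2.67005025e-01,  9.63695102e-01,
        -1.70453362e-01],
       [ 0.00000000e+00,  0.00000000e+00,  0.00000000e+00,
         1.00000000e+00]])}
```

View pics/top0.png

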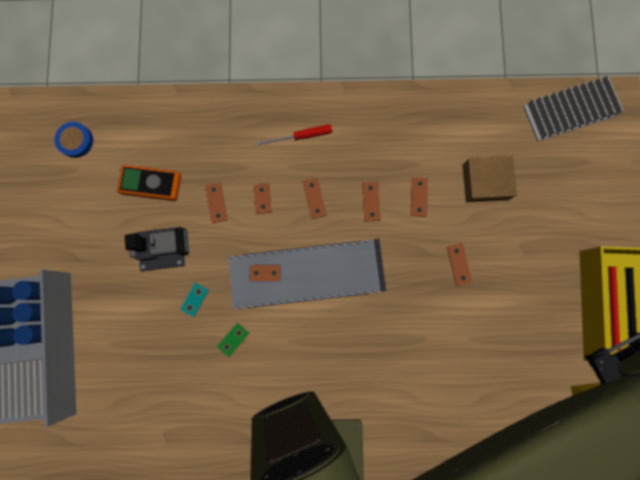

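View pics/scene0.png

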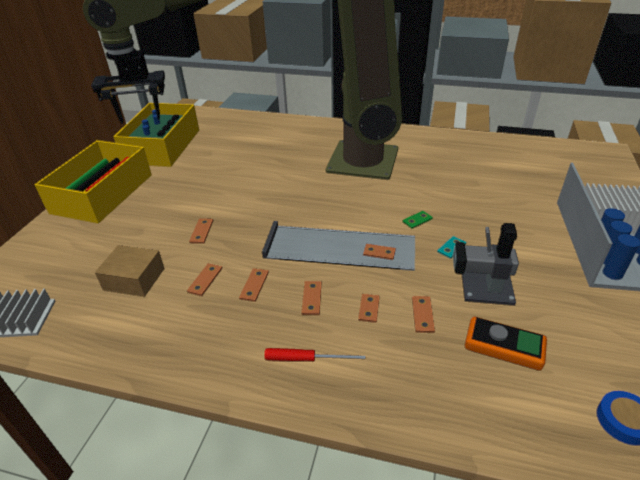

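View pics/wrist0.png

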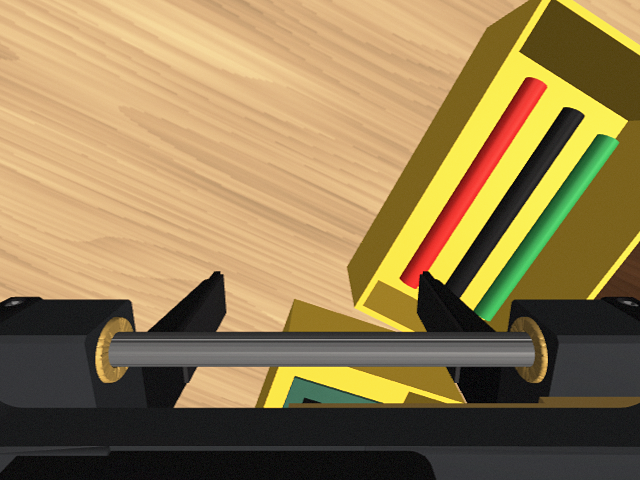

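Top view: the tray runs from (232,280) to its dark stop at (380,265). Copper candidates are at (217,202), (263,198; it looks shorter), (315,198), (371,201), (419,197), (459,264), and in the tray at (265,272). The turquoise one at (195,299) and the green one at (233,340) are lookalikes to leave alone. Next I'll measure them.

```bash
cat > h.py <<'E'
import numpy as np, cv2
from workcell import r
from scipy.spatial.transform import Rotation as Ro
def K(d):
    f=240/np.tan(np.radians(d["fovy"]/2)); return f,d["cx"],d["cy"]
def cw(d,st=None):
    if "camera_from_world" in d: return d["camera_from_world"]
    T=np.eye(4); T[:3,:3]=Ro.from_euler('xyz',st["tcp_rot"]).as_matrix(); T[:3,3]=st["position"]
    return np.linalg.inv(T@d["tool_from_camera"])
def unproj(d,M,px,z):
    f,cx,cy=K(d); px=np.asarray(px,float).reshape(-1,2)
    ray=np.c_[(px[:,0]-cx)/f,(px[:,1]-cy)/f,np.ones(len(px))]@M[:3,:3]
    o=-M[:3,:3].T@M[:3,3]
    return o+ray*((z-o[2])/ray[:,2])[:,None]
def proj(d,M,P):
    f,cx,cy=K(d); c=np.atleast_2d(P)@M[:3,:3].T+M[:3,3]
    return np.c_[f*c[:,0]/c[:,2]+cx,f*c[:,1]/c[:,2]+cy]
def rect(P):
    """centre,len,wid,angle of long axis mod pi from xy pts"""
    (cx,cy),(w,h),a=cv2.minAreaRect((P[:,:2]*1000).astype(np.float32))
    if w<h: w,h,a=h,w,a+90
    a=(a+90)%180-90
    return cx/1000,cy/1000,w/1000,h/1000,np.radians(a)
def copper(fr):
    h=cv2.cvtColor(fr,cv2.COLOR_BGR2HSV)
    return h
def grab(n):
    st=r.observe(); d=r.get_image(n); return d,cw(d,st),st
E
python3 - <<'E'
from h import *
d,M,st=grab("top")
h=cv2.cvtColor(d["frame"],cv2.COLOR_BGR2HSV)
for p in [(217,196),(265,272),(320,350),(380,265),(330,130),(150,183)]: print(p,h[p[1],p[0]])
m=((h[...,0]<13)&(h[...,1]>120)&(h[...,2]>90)).astype(np.uint8)
cs,_=cv2.findContours(m,cv2.RETR_EXTERNAL,cv2.CHAIN_APPROX_NONE)
for c in cs:
    if cv2.contourArea(c)>150:
        c=c[:,0]; z=.012 if 245<c[:,0].mean()<285 and c[:,1].mean()>250 else .008
        print(c.mean(0).round(), np.round(rect(unproj(d,M,c,z)),4))
cv2.imwrite("pics/c1.png",cv2.resize(d["frame"][170:320,180:480],None,fx=2.6,fy=2.6,interpolation=cv2.INTER_CUBIC))
E
```

```text
(217, 196) [ 10 167 131]
(265, 272) [ 10 165 127]
(320, 350) [ 16 120 132]
(380, 265) [128  20  51]
(330, 130) [  2 227 135]
(150, 183) [20  9 89]
[614. 305.] [ 0.3603 -0.7214  0.185   0.0143 -0.0486]
[265. 273.] [0.4495 0.1274 0.0715 0.0343 1.5569]
[459. 264.] [ 0.465  -0.3516  0.0996  0.0409  0.1816]
[262. 198.] [0.6387 0.1349 0.0767 0.0398 0.0758]
[216. 202.] [0.6294 0.2514 0.0997 0.0402 0.1856]
[371. 201.] [ 0.6262 -0.1392  0.1001  0.0398  0.0312]
[314. 198.] [0.6371 0.0034 0.1    0.0397 0.2078]
[419. 197.] [ 0.6363 -0.2604  0.1006  0.0395 -0.0828]
[149. 183.] [0.6851 0.4222 0.1563 0.0754 1.4344]
[311. 132.] [ 0.8104  0.0044  0.1035  0.0293 -1.3684]
```

View pics/c1.png

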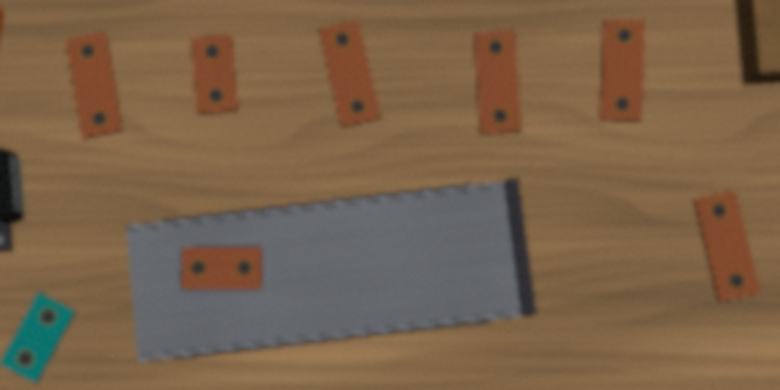

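Every copper size matches the description: five 100 mm links, one 76 mm link on the bench (px 262,198), and the short link in the tray. Next: the tray, reader and obstacle poses.

Run:
```python
from h import *
d,M,st=grab("top")
fr=d["frame"]; h=cv2.cvtColor(fr,cv2.COLOR_BGR2HSV)
for p in [(300,265),(340,285),(235,300),(379,262),(382,270)]: print(p,h[p[1],p[0]])
m=((h[...,0]>95)&(h[...,0]<140)&(h[...,2]>70)).astype(np.uint8)
roi=np.zeros_like(m); roi[230:315,222:395]=1; m*=roi
dk=((h[...,2]<70)).astype(np.uint8)*roi
cs,_=cv2.findContours(m,cv2.RETR_EXTERNAL,cv2.CHAIN_APPROX_NONE)
c=max(cs,key=cv2.contourArea)[:,0]
print("grey",np.round(rect(unproj(d,M,c,.005)),4))
cs,_=cv2.findContours(dk,cv2.RETR_EXTERNAL,cv2.CHAIN_APPROX_NONE)
c=max(cs,key=cv2.contourArea)[:,0]; print(len(c))
print("stop",np.round(rect(unproj(d,M,c,.022)),4), np.round(rect(unproj(d,M,c,.006)),4))
cv2.imwrite("pics/c2.png",cv2.resize(fr[220:325,220:400],None,fx=4.3,fy=4.3,interpolation=cv2.INTER_CUBIC))
cv2.imwrite("pics/c3.png",cv2.resize(fr[210:280,110:210],None,fx=7,fy=7,interpolation=cv2.INTER_CUBIC))
d,M,st=grab("scene")
cv2.imwrite("pics/c4.png",cv2.resize(d["frame"][200:380,440:560],None,fx=3.3,fy=3.3,interpolation=cv2.INTER_CUBIC))
```

```text
(300, 265) [109  19 110]
(340, 285) [109  19 108]
(235, 300) [109  19 106]
(379, 262) [113  20  52]
(382, 270) [ 8 33 61]
grey [ 0.4471  0.0299  0.3622  0.1269 -1.4682]
106
stop [ 0.4659 -0.1539  0.1255  0.0112  0.1051] [ 0.4671 -0.1557  0.1271  0.0114  0.1051]
```

View pics/c2.png

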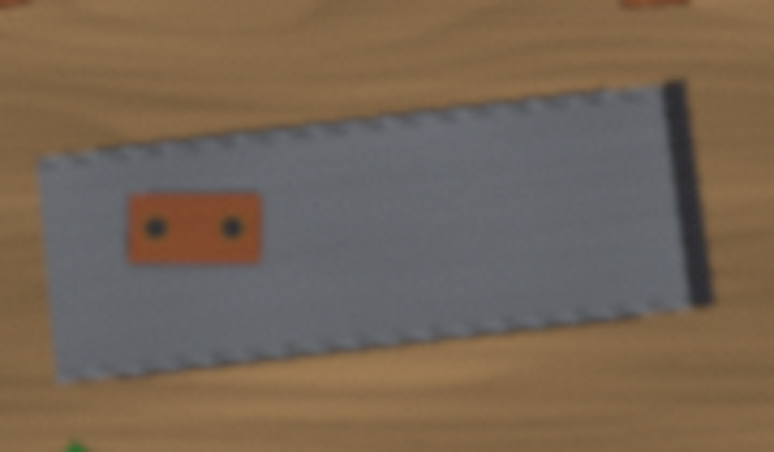

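View pics/c3.png

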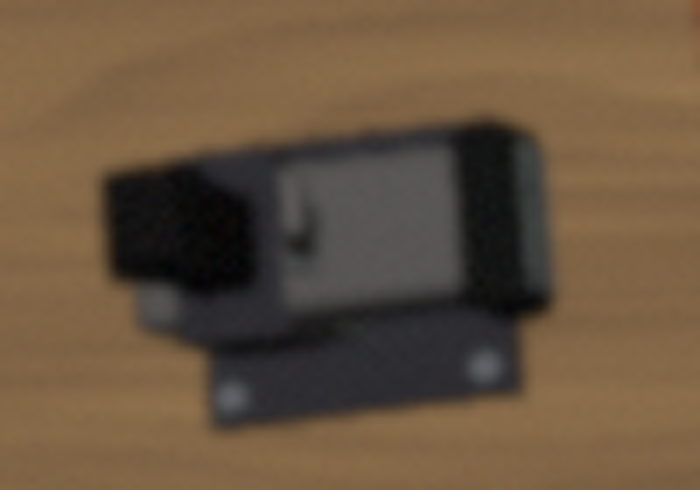

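View pics/c4.png

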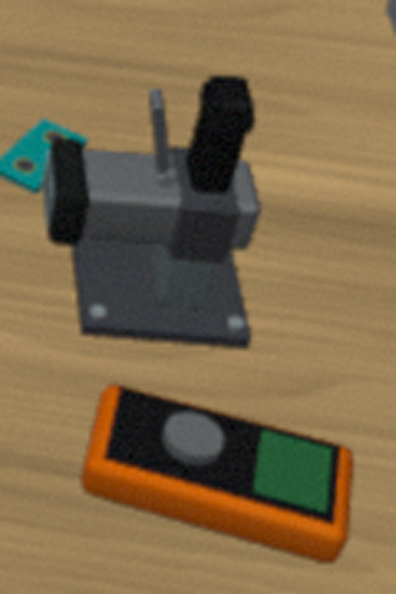

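```bash
cat >> h.py <<'E'
TO=np.array([.4474,.0274]); TY=1.675
U=np.array([np.cos(TY),np.sin(TY)]); V=np.array([-U[1],U[0]])
def trayw(x,y=0): return TO+x*U+y*V
def tray(p): q=np.asarray(p)[:2]-TO; return np.array([q@U,q@V])
def plan(x,y,z,yaw):
    """fractions of full scale in the tool frame, from the measured pose"""
    s=r.observe(); R=Ro.from_euler('xyz',s["tcp_rot"]).as_matrix()
    d=R.T@(np.array([x,y,z])-s["position"])/.25
    cur=s["tcp_rot"][2]; dy=(yaw-cur+np.pi/2)%np.pi-np.pi/2
    L=np.linalg.norm(d)*250
    print("shift",d.round(3),"turn",round(-dy/(np.pi/2),4),"rows>=",max(L/41.7,abs(np.degrees(dy))/7.16).round(1),"q6",s["joint_pos"][5].round(2),"pos",s["position"].round(4),"yaw",round(cur,3))
E
python3 - <<'E'
from h import *
plan(.4495,.1274,.2,1.557)
for x in (-.127,-.067,-.007,.053,.113): print(trayw(x))
E
```

```text
shift [ 1.844 -2.293  0.059] turn -0.7106 rows>= 17.6 q6 -0.08 pos [ 0.2772 -0.5877  0.2142] yaw 0.441
[ 0.46060993 -0.09891111]
[ 0.45436902 -0.03923657]
[0.44812811 0.02043797]
[0.44188719 0.08011251]
[0.43564628 0.13978706]
```

arm_command:
  commands:
    - [0.7,-0.9,0,0]
    - [0.7,-0.9,0,0]
    - [0.7,-0.9,0,0]
    - [0.7,-0.9,0,0]
    - [0.7,-0.9,0,0]
    - [0.7,-0.9,0,0]
    - [0.7,-0.9,0,0]
    - [0.7,-0.9,0,0]
  hand: 0.2

```text
t: 0.97
position: [0.3404, -0.3051, 0.2146]
tcp_rot: [-3.141, -0.002, 0.446]
ft_force: [0.4, 0.0, 0.8]
gripper_width: 0.047
```

arm_command:
  commands:
    - [0.7,-0.9,0,0]
    - [0.7,-0.9,0,0]
    - [0.7,-0.9,0,0]
    - [0.7,-0.9,0,0]
    - [0.7,-0.9,0,0]
    - [0.7,-0.9,0,0]
    - [0.7,-0.9,0,0]
    - [0.7,-0.9,0,0]

```text
t: 1.63
position: [0.4025, -0.0268, 0.2149]
tcp_rot: [-3.14, -0.002, 0.449]
ft_force: [-0.4, 0.1, 0.2]
gripper_width: 0.0383
```

arm_command:
  commands:
    - [0.44,-0.49,0.05,-0.711]
    - [0.44,-0.49,0.05,-0.711]
    - [0.44,-0.49,0.05,-0.711]
    - [0.44,-0.49,0.05,-0.711]
    - [0.44,-0.49,0.05,-0.711]
    - [0.44,-0.49,0.05,-0.711]
    - [0.44,-0.49,0.05,-0.711]
    - [0.44,-0.49,0.05,-0.711]
    - [0.44,-0.49,0.05,-0.711]
    - [0.44,-0.49,0.05,-0.711]
    - [0.44,-0.49,0.05,-0.711]
    - [0.44,-0.49,0.05,-0.711]

```text
t: 2.63
position: [0.4493, 0.1257, 0.2022]
tcp_rot: [3.142, 0.0, 1.554]
ft_force: [0.3, 0.2, -0.7]
gripper_width: 0.0383
```

```bash
cat >> h.py <<'E'
def copm(d):
    h=cv2.cvtColor(d["frame"],cv2.COLOR_BGR2HSV)
    return ((h[...,0]<13)&(h[...,1]>120)&(h[...,2]>60)).astype(np.uint8)
def links(d,M,z=.008,amin=150):
    cs,_=cv2.findContours(copm(d),cv2.RETR_EXTERNAL,cv2.CHAIN_APPROX_NONE); o=[]
    for c in cs:
        if cv2.contourArea(c)>amin: c=c[:,0]; o.append((c.mean(0).round(),np.round(rect(unproj(d,M,c,z)),4)))
    return o
E
python3 - <<'E'
from h import *
d,M,st=grab("wrist"); cv2.imwrite("pics/w1.png",d["frame"])
for l in links(d,M,.012,800): print(l)
plan(.4495,.1274,.2,1.557)
E
```

```text
(array([525., 311.]), array([0.6599, 0.0125, 0.0516, 0.043 , 0.2146]))
(array([513., 199.]), array([0.6377, 0.1367, 0.0769, 0.0403, 0.0833]))
(array([324., 210.]), array([0.4521, 0.1283, 0.0755, 0.0387, 1.5694]))
(array([520.,  71.]), array([0.6289, 0.2518, 0.1005, 0.0395, 0.1833]))
shift [0.007 0.001 0.009] turn -0.0012 rows>= 0.1 q6 0.17 pos [0.4492 0.1258 0.2022] yaw 1.555
```

View pics/w1.png

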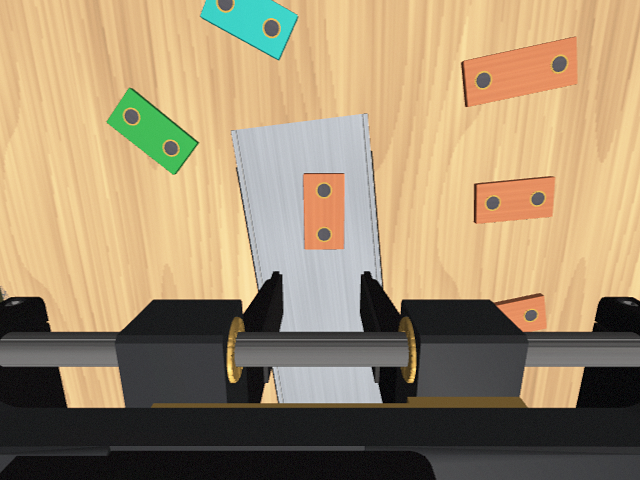

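The crop shows the copper short link in the tray at (324,210). The turquoise link is at (250,20) and the green one at (152,130). The wrist pose agrees with the top view to 2 mm, so I'll descend.

arm_command:
  commands:
    - [0.008,-0.006,0.7,-0.006]
    - [0.008,-0.006,0.7,-0.006]
    - [0.008,-0.006,0.7,-0.006]
    - [0.008,-0.006,0.7,-0.006]
    - [0.008,-0.006,0.7,-0.006]
    - [0.008,-0.006,0.74,-0.006]
    - [0.008,-0.006,0.778,-0.006]
    - [0.008,-0.006,0.778,-0.006]
    - [0.008,-0.006,0.778,-0.006]
  hand: -0.2

```text
t: 3.43
position: [0.4492, 0.1284, 0.0094]
tcp_rot: [3.139, -0.0, 1.567]
ft_force: [0.5, 0.4, -0.2]
gripper_width: 0.057
```

arm_command:
  commands:
    - [0,0,0,0]
    - [0,0,0,0]
    - [0,0,0,0]
    - [0,0,0,0]
    - [0,0,0,0]
  hand: 1
  grip_force: 25

```text
t: 3.85
position: [0.4492, 0.1284, 0.0092]
tcp_rot: [3.138, -0.001, 1.567]
ft_force: [1.8, 0.4, 5.0]
gripper_width: 0.0393
```

arm_command:
  commands:
    - [0,0,-0.05,0]
    - [0,0,-0.2,0]
    - [0,0,-0.3,0]
    - [0,0,-0.3,0]
    - [0,0,-0.3,0]

```text
t: 4.27
position: [0.4482, 0.1283, 0.0836]
tcp_rot: [3.139, -0.0, 1.567]
ft_force: [0.1, 0.2, -2.3]
gripper_width: 0.0394
```

Run:
```python
from h import *
for p in [(.33,-.02),(.35,.0),(.34,-.1)]: print(p,tray(p))
plan(.34,-.06,.003,1.6)
```

```text
(0.33, -0.02) [-0.0349315   0.12169351]
(0.35, 0.0) [-0.01712029  0.09972169]
(0.34, -0.1) [-0.11553771  0.12006897]
shift [-0.755 -0.431  0.321] turn -0.021 rows>= 5.6 q6 0.17 pos [0.4482 0.1283 0.0836] yaw 1.567
```

arm_command:
  commands:
    - [-0.15,-0.086,0,0]
    - [-0.3,-0.172,0,0]
    - [-0.45,-0.26,0,0]
    - [-0.6,-0.34,0,0]
    - [-0.7,-0.4,0,0]
    - [-0.755,-0.431,0,0]
    - [-0.755,-0.431,0.1,0]
    - [-0.755,-0.431,0.2,0]
    - [-0.755,-0.431,0.28,0]
    - [-0.755,-0.431,0.306,0]
    - [-0.755,-0.431,0.306,0]
    - [-0.755,-0.431,0.306,0]

```text
t: 5.27
position: [0.3374, -0.0595, 0.0044]
tcp_rot: [-3.137, -0.001, 1.567]
ft_force: [-0.1, 0.3, -1.5]
gripper_width: 0.0396
```

arm_command:
  commands:
    - [0,0,0,0]
    - [0,0,0,0]
    - [0,0,0,0]
    - [0,0,0,0]
  hand: -0.2

```text
t: 5.6
position: [0.3394, -0.0602, 0.0064]
tcp_rot: [3.141, 0.0, 1.567]
ft_force: [-0.4, 0.3, -0.1]
gripper_width: 0.0562
```

arm_command:
  commands:
    - [0,0,-0.2,0]
    - [0,0,-0.4,0]
    - [0,0,-0.6,0]
    - [0,0,-0.76,0]
    - [0,0,-0.76,0]
    - [0,0,-0.76,0]
    - [0,0,-0.76,0]

```text
t: 6.18
position: [0.3401, -0.0605, 0.1981]
tcp_rot: [3.137, 0.001, 1.567]
ft_force: [-0.4, -0.5, -0.8]
gripper_width: 0.0569
```

Run:
```python
from h import *
d,M,st=grab("top"); cv2.imwrite("pics/t2.png",d["frame"])
for l in links(d,M,.008,150): print(l)
plan(.465,-.3516,.2,.1816)
```

```text
(array([614., 308.]), array([ 0.3556, -0.7199,  0.1945,  0.0167, -0.0495]))
(array([459., 264.]), array([ 0.4645, -0.3517,  0.0987,  0.0408,  0.1799]))
(array([262., 198.]), array([0.6385, 0.1351, 0.0763, 0.0392, 0.0705]))
(array([371., 201.]), array([ 0.6264, -0.1393,  0.0999,  0.0401,  0.0442]))
(array([216., 202.]), array([0.6299, 0.2516, 0.0998, 0.0405, 0.1802]))
(array([314., 198.]), array([0.6371, 0.0035, 0.1001, 0.0397, 0.2147]))
(array([419., 196.]), array([ 0.6361, -0.2604,  0.0998,  0.0394, -0.0828]))
(array([148., 183.]), array([0.6837, 0.4227, 0.1568, 0.0775, 1.4277]))
(array([313., 132.]), array([ 0.8108,  0.0045,  0.1034,  0.0293, -1.383 ]))
shift [-1.164  0.508 -0.016] turn 0.8821 rows>= 11.1 q6 -0.33 pos [ 0.3391 -0.0601  0.196 ] yaw 1.567
```

View pics/t2.png

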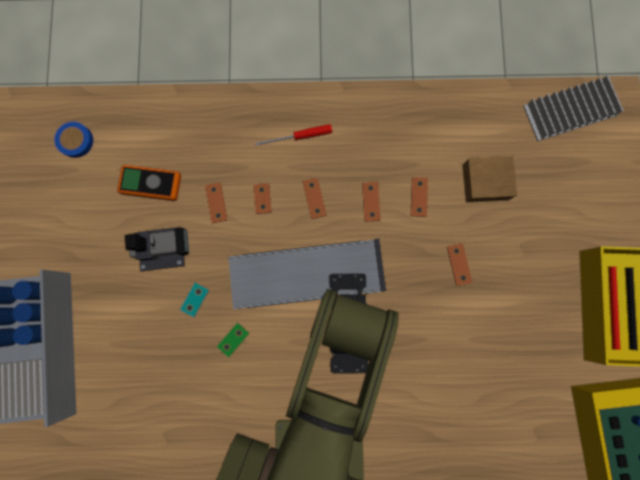

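arm_command:
  commands:
    - [-1,0.5,0,0.882]
    - [-1,0.5,0,0.882]
    - [-1,0.5,0,0.882]
    - [-1,0.5,0,0.882]
    - [-1,0.5,0,0.882]
    - [-1,0.5,0,0.882]
    - [-1,0.5,0,0.882]
    - [-1,0.5,0,0.882]
    - [-1,0.5,0,0.882]
    - [-1,0.5,0,0.882]
    - [-1,0.5,0,0.882]
    - [-1,0.5,0,0.882]
    - [-1,0.5,0,0.882]

```text
t: 7.32
position: [0.4622, -0.3098, 0.1937]
tcp_rot: [-3.139, 0.003, 0.184]
ft_force: [0.2, -0.4, 1.3]
gripper_width: 0.0568
```

Run:
```python
from h import *
d,M,st=grab("wrist"); cv2.imwrite("pics/w2.png",d["frame"])
for l in links(d,M,.008,800): print(l)
plan(.4647,-.3517,.006,.1805)
```

```text
(array([ 63., 286.]), array([ 0.3404, -0.0625,  0.0791,  0.043 ,  1.564 ]))
(array([365., 216.]), array([ 0.4676, -0.3523,  0.0998,  0.0399,  0.1929]))
(array([298.,  32.]), array([ 0.6173, -0.2597,  0.0582,  0.04  , -0.0754]))
(array([159.,  25.]), array([ 0.6002, -0.1418,  0.0434,  0.042 ,  0.0414]))
shift [-0.02   0.168  0.753] turn 0.0026 rows>= 4.6 q6 0.7 pos [ 0.4624 -0.3099  0.1942] yaw 0.185
```

View pics/w2.png

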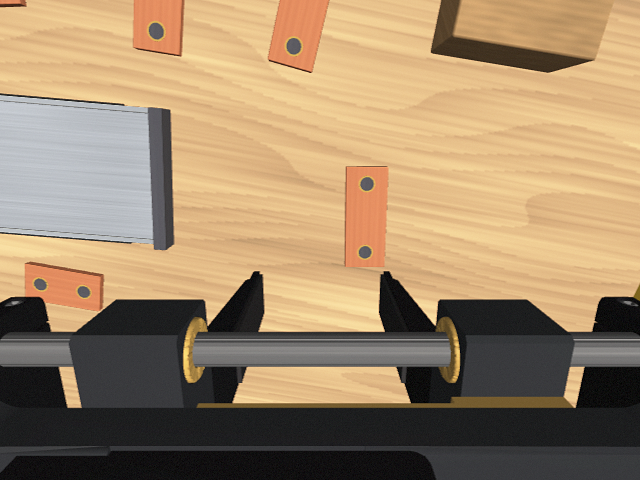

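arm_command:
  commands:
    - [-0.015,0.168,0.1,0.003]
    - [-0.015,0.168,0.25,0.003]
    - [-0.015,0.168,0.4,0.003]
    - [-0.015,0.168,0.55,0.003]
    - [-0.015,0.168,0.68,0.003]
    - [-0.015,0.168,0.74,0.003]
    - [-0.015,0.168,0.76,0.003]
    - [-0.015,0.168,0.76,0.003]
    - [-0.015,0.168,0.76,0.003]

```text
t: 8.12
position: [0.4676, -0.353, 0.007]
tcp_rot: [3.141, -0.001, 0.178]
ft_force: [0.5, -0.7, 0.5]
gripper_width: 0.057
```

arm_command:
  commands:
    - [0,0,0,0]
    - [0,0,0,0]
    - [0,0,0,0]
    - [0,0,0,0]
    - [0,0,0,0]
  hand: 1
  grip_force: 25

```text
t: 8.53
position: [0.468, -0.352, 0.0085]
tcp_rot: [-3.14, -0.001, 0.177]
ft_force: [-2.0, 8.7, 13.9]
gripper_width: 0.0292
```

arm_command:
  commands:
    - [0,0,-0.05,0]
    - [0,0,-0.2,0]
    - [0,0,-0.35,0]
    - [0,0,-0.4,0]
    - [0,0,-0.4,0]
    - [0,0,-0.4,0]

```text
t: 9.03
position: [0.4676, -0.3532, 0.1075]
tcp_rot: [3.139, -0.002, 0.177]
ft_force: [-0.2, 0.7, -0.8]
gripper_width: 0.0
```

Run:
```python
from h import *
x,y=trayw(-.125); print(x,y); plan(x,y,.1,1.675)
d,M,st=grab("wrist"); cv2.imwrite("pics/w3.png",d["frame"])
```

```text
0.46040189932581543 -0.09692196352182247
shift [ 0.152 -1.014  0.028] turn -0.9537 rows>= 12.0 q6 0.66 pos [ 0.4676 -0.3532  0.1075] yaw 0.177
```

View pics/w3.png

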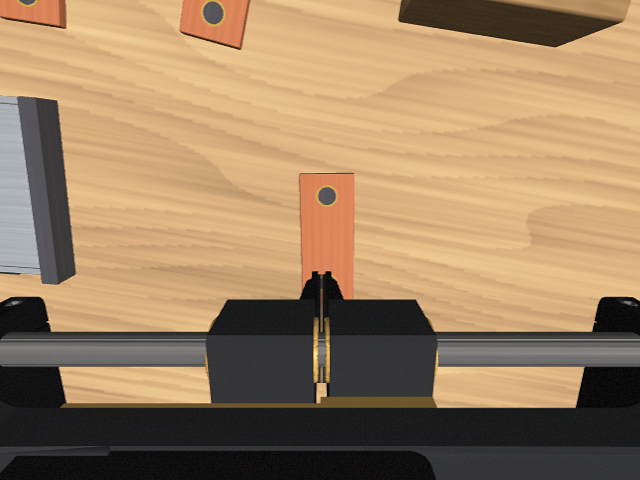

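The fingers closed too high and slid off the top. I'll reopen, go lower, let the arm settle, and check z before closing.

arm_command:
  commands:
    - [0,0,0,0]
    - [0,0,0,0]
    - [0,0,0,0]
    - [0,0,0,0]
    - [0,0,0,0]
  hand: -0.25

```text
t: 9.5
position: [0.4668, -0.3523, 0.1053]
tcp_rot: [-3.141, 0.001, 0.177]
ft_force: [0.6, 0.5, 0.4]
gripper_width: 0.0284
```

Run:
```python
from h import *
d,M,st=grab("wrist"); cv2.imwrite("pics/w4.png",d["frame"])
for l in links(d,M,.008,800): print(l)
d,M,st=grab("top")
for l in links(d,M,.008,150): print(l)
plan(.4676,-.353,.003,.18)
```

```text
(array([328., 235.]), array([ 0.4685, -0.3578,  0.0999,  0.04  ,  0.1836]))
(array([216.,  21.]), array([ 0.6021, -0.259 ,  0.0412,  0.0281,  1.4961]))
(array([34., 11.]), array([ 0.5833, -0.1449,  0.0423,  0.0142, -1.3949]))
(array([342., 318.]), array([ 0.3381, -0.0608,  0.0731,  0.0383,  1.558 ]))
(array([614., 308.]), array([ 0.3556, -0.7199,  0.1945,  0.0167, -0.0495]))
(array([262., 198.]), array([0.6387, 0.1348, 0.0754, 0.0394, 0.0704]))
(array([216., 202.]), array([0.6299, 0.2514, 0.0997, 0.0403, 0.1856]))
(array([371., 201.]), array([ 0.6267, -0.1394,  0.0973,  0.0401, -0.0161]))
(array([314., 198.]), array([0.6375, 0.0032, 0.1   , 0.04  , 0.2044]))
(array([419., 196.]), array([ 0.6364, -0.2602,  0.0998,  0.04  , -0.045 ]))
(array([149., 182.]), array([0.6842, 0.4225, 0.1567, 0.0771, 1.435 ]))
(array([313., 132.]), array([ 0.8107,  0.0048,  0.1029,  0.0293, -1.3826]))
shift [0.002 0.002 0.411] turn -0.0019 rows>= 2.5 q6 0.66 pos [ 0.467  -0.3525  0.1058] yaw 0.177
```

View pics/w4.png

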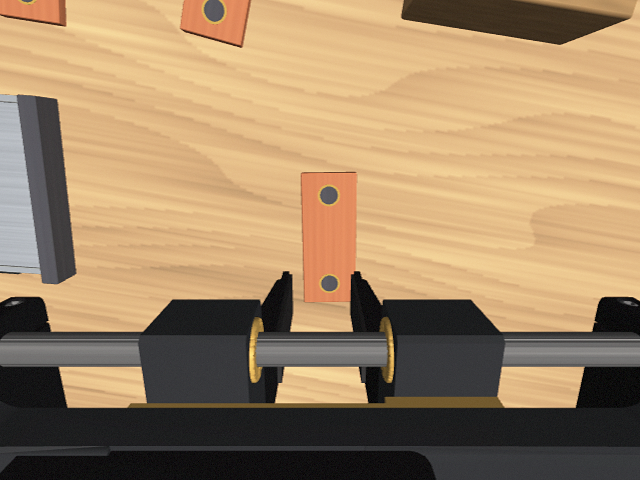

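arm_command:
  commands:
    - [0.002,0.018,0,0]
    - [0.002,0.018,0,0]
    - [0.002,0.018,0,0]
    - [0.002,0.018,0,0]
    - [0.002,0.018,0.15,0]
    - [0.002,0.018,0.3,0]
    - [0.002,0.018,0.38,0]
    - [0.002,0.018,0.411,0]
    - [0.002,0.018,0.411,0]
    - [0.002,0.018,0.411,0]
    - [0.002,0.018,0.411,0]
    - [0.002,0.018,0.411,0]

```text
t: 10.6
position: [0.469, -0.3575, 0.0045]
tcp_rot: [3.14, -0.001, 0.177]
ft_force: [-0.3, 0.8, 0.4]
gripper_width: 0.0592
```

arm_command:
  commands:
    - [0,0,0.006,0]
    - [0,0,0.006,0]
    - [0,0,0.006,0]
    - [0,0,0.006,0]

```text
t: 10.93
position: [0.4684, -0.357, 0.002]
tcp_rot: [3.141, -0.0, 0.177]
ft_force: [-0.2, -0.0, -0.5]
gripper_width: 0.0594
```

arm_command:
  commands:
    - [0,0,0,0]
    - [0,0,0,0]
    - [0,0,0,0]
    - [0,0,0,0]
    - [0,0,0,0]
  hand: 1
  grip_force: 25

```text
t: 11.35
position: [0.4684, -0.357, 0.0019]
tcp_rot: [3.141, -0.0, 0.177]
ft_force: [0.2, 0.5, -1.0]
gripper_width: 0.0396
```

arm_command:
  commands:
    - [0,0,-0.05,0]
    - [0,0,-0.2,0]
    - [0,0,-0.35,0]
    - [0,0,-0.4,0]
    - [0,0,-0.4,0]
    - [0,0,-0.4,0]

```text
t: 11.85
position: [0.4683, -0.3569, 0.1019]
tcp_rot: [3.141, -0.0, 0.177]
ft_force: [-0.8, -0.7, -3.2]
gripper_width: 0.0396
```

Run:
```python
from h import *
d,M,st=grab("wrist"); cv2.imwrite("pics/w5.png",d["frame"])
x,y=trayw(-.06)+[.0015,0];print(x,y); plan(x,y,.1,1.675)
```

```text
0.4551409116763914 -0.03227454249047479
shift [ 0.18  -1.283  0.003] turn -0.9537 rows>= 12.0 q6 0.65 pos [ 0.4673 -0.356   0.1   ] yaw 0.177
```

View pics/w5.png

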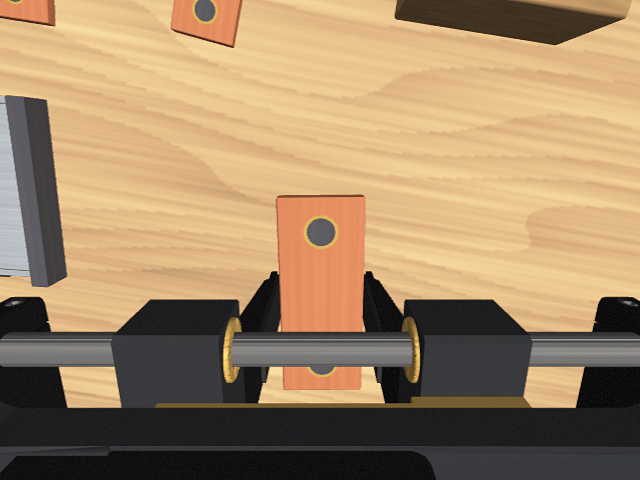

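```bash
cat >> h.py <<'E'
def toolx(d,px,zt):
    f,cx,cy=K(d); T=d["tool_from_camera"]; ray=T[:3,:3]@np.array([(px[0]-cx)/f,(px[1]-cy)/f,1]); o=T[:3,3]
    return o+ray*((zt-o[2])/ray[2])
E
python3 - <<'E'
from h import *
d,M,st=grab("wrist")
print(toolx(d,(321,195.5),-.0055)-[.05,0,0], toolx(d,(321,232),-.0055), toolx(d,(321,370),-.0055))
# tray stop from w4-type view: here
E
```

```text
[-1.03026022e-04  9.63743656e-05 -5.50000000e-03] [ 3.31394354e-02  8.13786980e-05 -5.50000000e-03] [-3.93143829e-02  1.65426020e-05 -5.50000000e-03]
```

arm_command:
  commands:
    - [0.05,-0.1,0,-0.08]
    - [0.08,-0.25,0,-0.16]
    - [0.1,-0.4,0,-0.24]
    - [0.13,-0.55,0,-0.32]
    - [0.15,-0.7,0,-0.4]
    - [0.18,-0.83,0,-0.48]
    - [0.18,-0.9,0,-0.56]
    - [0.18,-0.95,0,-0.64]
    - [0.18,-0.98,0,-0.72]
    - [0.18,-0.98,0,-0.8]
    - [0.18,-0.98,0,-0.88]
    - [0.18,-0.98,0,-0.95]
    - [0.18,-0.98,0,-0.954]
    - [0.18,-0.98,0,-0.954]
    - [0.18,-0.98,0,-0.954]
    - [0.18,-0.98,0,-0.954]

```text
t: 13.28
position: [0.469, -0.1077, 0.101]
tcp_rot: [-3.14, -0.001, 1.674]
ft_force: [0.0, -0.5, -3.2]
gripper_width: 0.0396
```

Run:
```python
from h import *
d,M,st=grab("wrist"); cv2.imwrite("pics/w6.png",d["frame"])
x,y=trayw(-.125)+[.0015,0];print(x,y); plan(x,y,.1,1.675)
```

```text
0.46190189932581543 -0.09692196352182247
shift [ 0.046 -0.025  0.005] turn -0.0007 rows>= 0.3 q6 -0.44 pos [ 0.4692 -0.1078  0.1013] yaw 1.674
```

View pics/w6.png

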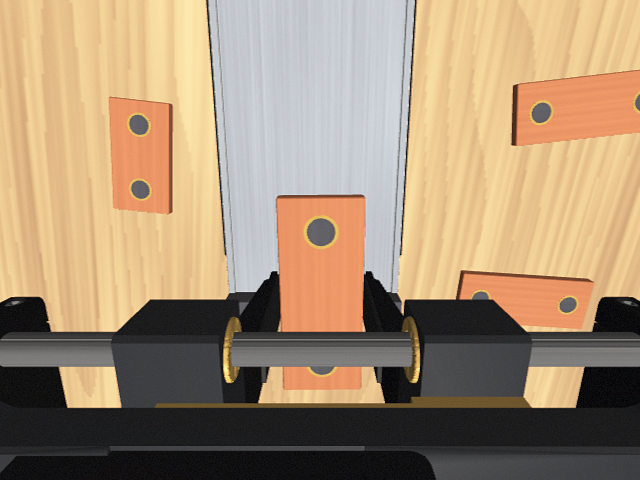

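Run:
```python
from h import *
d,M,st=grab("wrist")
P=unproj(d,M,[(208,0),(415,0),(225.5,250),(401,250)],.006)
print([tray(p).round(4) for p in P], st["position"])
print([tray(p).round(4) for p in unproj(d,M,[(245,293),(385,293)],.004)],[tray(p).round(4) for p in unproj(d,M,[(245,293),(245,302)],.022)])
cv2.imwrite("pics/w6c.png",cv2.resize(d["frame"][230:330,200:430],None,fx=3.4,fy=3.4))
```

```text
[array([0.0203, 0.0627]), array([ 0.02  , -0.0674]), array([-0.1441,  0.0632]), array([-0.1443, -0.0676])] [ 0.4692347  -0.10782193  0.10133366]
[array([-0.1797,  0.0511]), array([-0.1798, -0.0576])] [array([-0.1718,  0.0471]), array([-0.1789,  0.0475])]
```

View pics/w6c.png

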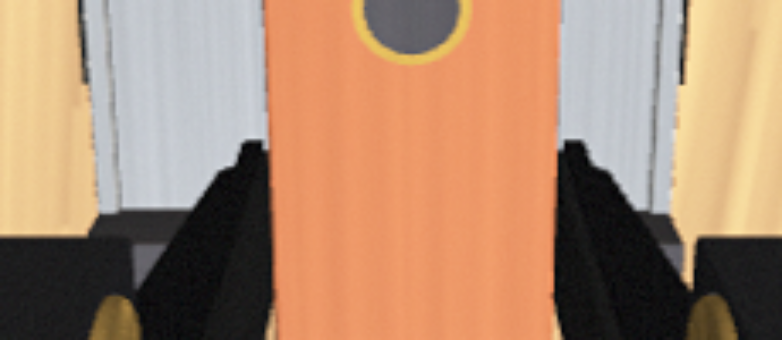

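```bash
sed -i 's/^TO=.*/TO=np.array([.4497,.0276]); TY=1.675/' h.py
python3 - <<'E'
from h import *
x,y=trayw(-.126);print(x,y); plan(x,y,.008,1.675)
E
```

```text
0.46280591452042197 -0.09771653922999705
shift [ 0.043 -0.022  0.374] turn -0.0005 rows>= 2.3 q6 -0.44 pos [ 0.4694 -0.1079  0.1016] yaw 1.674
```

arm_command:
  commands:
    - [0.043,-0.022,0.0,0]
    - [0.043,-0.022,0.1,0]
    - [0.043,-0.022,0.2,0]
    - [0.043,-0.022,0.28,0]
    - [0.043,-0.022,0.34,0]
    - [0.043,-0.022,0.37,0]
    - [0.043,-0.022,0.374,0]
    - [0.043,-0.022,0.374,0]
    - [0.043,-0.022,0.374,0]
    - [0.043,-0.022,0.374,0]
    - [0.043,-0.022,0.374,0]

```text
t: 14.3
position: [0.464, -0.098, 0.0097]
tcp_rot: [3.139, 0.001, 1.675]
ft_force: [0.2, -0.1, -3.1]
gripper_width: 0.0396
```

arm_command:
  commands:
    - [0,0,0.006,0]
    - [0,0,0.01,0]
    - [0,0,0.01,0]
    - [0,0,0.01,0]
    - [0,0,0.01,0]

```text
t: 14.72
position: [0.463, -0.0978, 0.0059]
tcp_rot: [-3.142, -0.0, 1.675]
ft_force: [-0.6, 1.1, -2.8]
gripper_width: 0.0395
```

arm_command:
  commands:
    - [0,0,0,0]
    - [0,0,0,0]
    - [0,0,0,0]
    - [0,0,0,0]
  hand: -0.25

```text
t: 15.05
position: [0.4634, -0.0979, 0.0064]
tcp_rot: [3.141, 0.0, 1.675]
ft_force: [0.2, -0.0, -0.0]
gripper_width: 0.0577
```

arm_command:
  commands:
    - [0,0,-0.1,0]
    - [0,0,-0.3,0]
    - [0,0,-0.5,0]
    - [0,0,-0.76,0]
    - [0,0,-0.76,0]
    - [0,0,-0.76,0]
    - [0,0,-0.76,0]

```text
t: 15.63
position: [0.465, -0.0984, 0.1998]
tcp_rot: [3.135, 0.003, 1.675]
ft_force: [-0.6, -0.0, -0.9]
gripper_width: 0.0597
```

```bash
cat >> h.py <<'E'
def hand(name,pic,z=.012,amin=800):
    d,M,st=grab(name); cv2.imwrite(pic,d["frame"])
    for l in links(d,M,z,amin): print(name,l[0],l[1],"tray",tray(l[1]).round(4))
    return d,M,st
E
python3 - <<'E'
from h import *
hand("wrist","pics/w7.png"); hand("top","pics/t7.png",.008,150)
plan(.636+.0015,-.2604,.15,-.07)
E
```

```text
wrist [472. 267.] [ 0.6261 -0.1374  0.1004  0.041   0.0305] tray [-0.1825 -0.1583]
wrist [318. 212.] [ 0.4639 -0.0988  0.099   0.0396 -1.4601] tray [-0.1272 -0.001 ]
wrist [191. 159.] [ 0.3406 -0.0601  0.0748  0.0405  1.5659] tray [-0.0759  0.1176]
wrist [516. 125.] [0.6366 0.0031 0.1006 0.0394 0.2119] tray [-0.0438 -0.1833]
top [614. 308.] [ 0.3556 -0.72    0.1944  0.0166 -0.0499] tray [-0.7338  0.1714]
top [262. 198.] [0.6384 0.135  0.0761 0.0397 0.0705] tray [ 0.0872 -0.1988]
top [371. 195.] [ 0.6421 -0.1398  0.0668  0.0401 -0.0265] tray [-0.1865 -0.1739]
top [216. 202.] [0.6299 0.2514 0.0999 0.0407 0.181 ] tray [ 0.2038 -0.2025]
top [314. 198.] [0.6371 0.0033 0.0997 0.0395 0.2091] tray [-0.0437 -0.1839]
top [419. 196.] [ 0.6359 -0.2605  0.1004  0.0398 -0.0847] tray [-0.3059 -0.1552]
top [149. 182.] [0.6843 0.4226 0.1571 0.0769 1.4295] tray [ 0.3685 -0.2744]
top [313. 132.] [ 0.8108  0.0045  0.1034  0.0293 -1.3826] tray [-0.0605 -0.3567]
shift [-0.721  0.628  0.179] turn -0.8888 rows>= 11.2 q6 -0.43 pos [ 0.4625 -0.0976  0.195 ] yaw 1.675
```

View pics/w7.png

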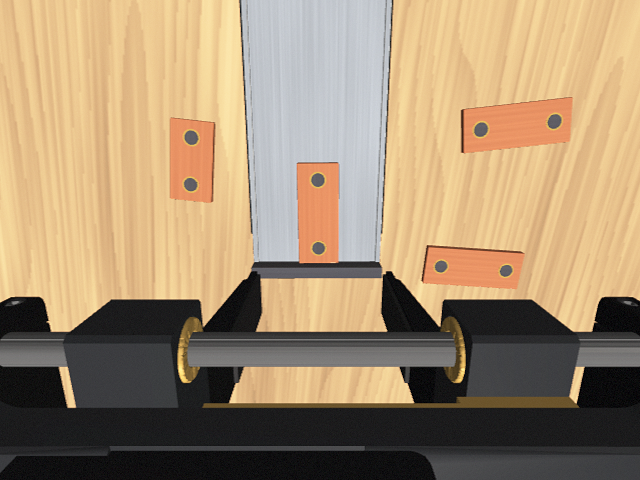

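Run:
```python
from h import *
plan(.6265,-.138,.1,.033)
```

```text
shift [-0.23   0.636  0.379] turn -0.9544 rows>= 12.0 q6 -0.43 pos [ 0.4625 -0.0976  0.195 ] yaw 1.675
```

arm_command:
  commands:
    - [-0.23,0.636,0,-0.954]
    - [-0.23,0.636,0,-0.954]
    - [-0.23,0.636,0,-0.954]
    - [-0.23,0.636,0,-0.954]
    - [-0.23,0.636,0.1,-0.954]
    - [-0.23,0.636,0.2,-0.954]
    - [-0.23,0.636,0.3,-0.954]
    - [-0.23,0.636,0.37,-0.954]
    - [-0.23,0.636,0.379,-0.954]
    - [-0.23,0.636,0.379,-0.954]
    - [-0.23,0.636,0.379,-0.954]
    - [-0.23,0.636,0.379,-0.954]
    - [-0.23,0.636,0.379,-0.954]
    - [-0.23,0.636,0.379,-0.954]
    - [-0.23,0.636,0.379,-0.954]
    - [-0.23,0.636,0.379,-0.954]

```text
t: 17.07
position: [0.6266, -0.1382, 0.1002]
tcp_rot: [3.141, -0.001, -3.111]
ft_force: [0.5, 0.2, -0.3]
gripper_width: 0.0596
```

Run:
```python
from h import *
hand("wrist","pics/w8.png",.008)
plan(.6265,-.138,.0025,.033)
```

```text
wrist [510. 248.] [0.633  0.0009 0.0884 0.0421 0.2107] tray [-0.0456 -0.1795]
wrist [155. 243.] [ 0.6331 -0.2597  0.0908  0.0415 -0.0676] tray [-0.3048 -0.1525]
wrist [319. 240.] [ 0.6287 -0.1396  0.0999  0.0399  0.031 ] tray [-0.1849 -0.1606]
wrist [391.  13.] [ 0.4786 -0.097   0.1015  0.0179 -1.5409] tray [-0.1269 -0.0158]
shift [0.001 0.001 0.392] turn -0.0012 rows>= 2.4 q6 -1.9 pos [ 0.6268 -0.1382  0.1006] yaw -3.111
```

View pics/w8.png

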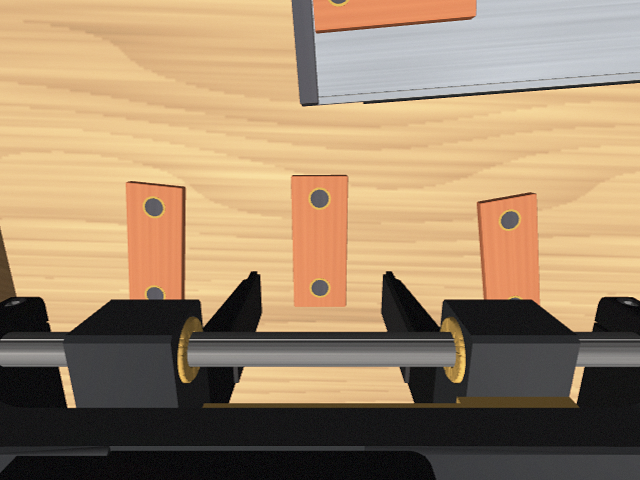

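arm_command:
  commands:
    - [-0.008,-0.006,0.12,0]
    - [-0.008,-0.006,0.25,0]
    - [-0.008,-0.006,0.35,0]
    - [-0.008,-0.006,0.394,0]
    - [-0.008,-0.006,0.394,0]
    - [-0.008,-0.006,0.394,0]
    - [-0.008,-0.006,0.394,0]
    - [-0.008,-0.006,0.394,0]

```text
t: 17.78
position: [0.6297, -0.1399, 0.0034]
tcp_rot: [-3.141, 0.001, -3.109]
ft_force: [-0.2, 0.3, 0.7]
gripper_width: 0.0596
```

Settled at z = 3.4 mm. Closing now, then lifting.

arm_command:
  commands:
    - [0,0,0.003,0]
    - [0,0,0.003,0]
    - [0,0,0.003,0]
    - [0,0,0.003,0]
    - [0,0,0.003,0]
    - [0,0,0.003,0]
  hand: 1
  grip_force: 25

```text
t: 18.28
position: [0.6292, -0.1397, 0.002]
tcp_rot: [3.142, -0.0, -3.109]
ft_force: [-0.9, 0.2, 1.5]
gripper_width: 0.0399
```

arm_command:
  commands:
    - [0,0,-0.05,0]
    - [0,0,-0.2,0]
    - [0,0,-0.35,0]
    - [0,0,-0.4,0]
    - [0,0,-0.4,0]
    - [0,0,-0.4,0]

```text
t: 18.78
position: [0.6293, -0.1398, 0.1022]
tcp_rot: [-3.141, 0.001, -3.109]
ft_force: [-1.2, 0.6, -2.0]
gripper_width: 0.0398
```

Run:
```python
from h import *
d,M,st=grab("wrist"); cv2.imwrite("pics/w9.png",d["frame"])
m=copm(d)[:300,300:340]; ys=np.where(m.sum(1)>20)[0]; print(ys.min()); print(toolx(d,(320,ys.min()),-.0055)-[.05,0,0])
x,y=trayw(-.066);print(x,y); plan(x,y,.1,1.675)
```

```text
2
[ 0.07464484 -0.00048817 -0.0055    ]
0.45656500284403057 -0.03804199673952227
shift [0.672 0.427 0.002] turn 0.9543 rows>= 12.0 q6 -1.91 pos [ 0.6279 -0.1394  0.1001] yaw -3.109
```

arm_command:
  commands:
    - [0.06,0.04,0,0.08]
    - [0.14,0.09,0,0.16]
    - [0.24,0.15,0,0.24]
    - [0.34,0.21,0,0.32]
    - [0.44,0.28,0,0.4]
    - [0.54,0.34,0,0.48]
    - [0.62,0.4,0,0.56]
    - [0.672,0.427,0,0.64]
    - [0.672,0.427,0,0.72]
    - [0.672,0.427,0,0.8]
    - [0.672,0.427,0,0.88]
    - [0.672,0.427,0,0.95]
    - [0.672,0.427,0,0.954]
    - [0.672,0.427,0,0.954]
    - [0.672,0.427,0,0.954]
    - [0.672,0.427,0,0.954]

```text
t: 20.17
position: [0.4572, -0.0384, 0.1009]
tcp_rot: [-3.14, -0.001, 1.677]
ft_force: [-0.4, -0.4, -2.4]
gripper_width: 0.0398
```

Run:
```python
from h import *
d,M,st=grab("wrist"); cv2.imwrite("pics/w10.png",d["frame"])
m=copm(d)[120:300,300:340]; ys=np.where(m.sum(1)>20)[0]+120; print(ys.min()); print(toolx(d,(320,ys.min()),-.0055)-[.05,0,0])
x,y=trayw(-.066);print(x,y); plan(x,y,.02,1.675)
```

```text
191
[ 1.18766450e-03  7.38745482e-05 -5.50000000e-03]
0.45656500284403057 -0.03804199673952227
shift [ 0.002 -0.003  0.325] turn 0.0011 rows>= 1.9 q6 -0.31 pos [ 0.4574 -0.0384  0.1013] yaw 1.677
```

View pics/w10.png

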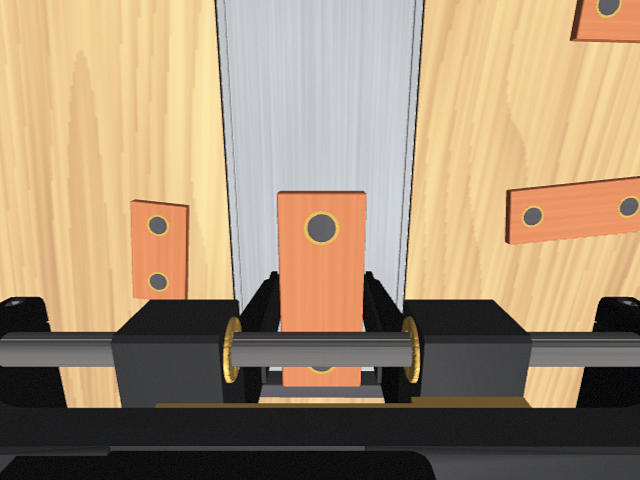

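arm_command:
  commands:
    - [-0.002,-0.003,0.1,0]
    - [-0.002,-0.003,0.2,0]
    - [-0.002,-0.003,0.28,0]
    - [-0.002,-0.003,0.325,0]
    - [-0.002,-0.003,0.325,0]
    - [-0.002,-0.003,0.325,0]
    - [-0.002,-0.003,0.325,0]

```text
t: 20.8
position: [0.4583, -0.0393, 0.022]
tcp_rot: [3.139, 0.001, 1.676]
ft_force: [0.3, -0.8, -2.4]
gripper_width: 0.0396
```

arm_command:
  commands:
    - [0,0,0.005,0]
    - [0,0,0.01,0]
    - [0,0,0.015,0]
    - [0,0,0.015,0]
    - [0,0,0.015,0]
  grip_force: 10

```text
t: 21.22
position: [0.4572, -0.0391, 0.0171]
tcp_rot: [3.141, 0.0, 1.676]
ft_force: [-0.3, 0.2, -3.7]
gripper_width: 0.0396
```

arm_command:
  commands:
    - [0,0,0.004,0]
    - [0,0,0.008,0]
    - [0,0,0.012,0]
    - [0,0,0.014,0]
    - [0,0,0.014,0]
    - [0,0,0.014,0]
  grip_force: 6

```text
t: 21.72
position: [0.4571, -0.039, 0.0136]
tcp_rot: [-3.141, -0.0, 1.675]
ft_force: [-1.9, 0.1, 2.7]
gripper_width: 0.0397
```

arm_command:
  commands:
    - [0,0,0,0]
    - [0,0,0,0]
    - [0,0,0,0]
    - [0,0,0,0]
  hand: -0.25

```text
t: 22.05
position: [0.4573, -0.0391, 0.0135]
tcp_rot: [3.141, 0.0, 1.675]
ft_force: [0.2, -0.4, -0.3]
gripper_width: 0.0577
```

arm_command:
  commands:
    - [0,0,-0.1,0]
    - [0,0,-0.25,0]
    - [0,0,-0.4,0]
    - [0,0,-0.6,0]
    - [0,0,-0.72,0]
    - [0,0,-0.72,0]
    - [0,0,-0.72,0]

```text
t: 22.63
position: [0.459, -0.0395, 0.1969]
tcp_rot: [3.135, 0.002, 1.675]
ft_force: [-0.3, -0.2, -0.4]
gripper_width: 0.0598
```

Run:
```python
from h import *
hand("wrist","pics/w11.png",.016); d,M,st=hand("top","pics/t11.png",.008,150)
d,M,st=grab("scene"); cv2.imwrite("pics/s11.png",cv2.resize(d["frame"][200:300,230:430],None,fx=4,fy=4,interpolation=cv2.INTER_CUBIC))
```

```text
wrist [196. 221.] [ 0.3414 -0.0578  0.0749  0.04    1.5663] tray [-0.0737  0.1166]
wrist [509. 188.] [0.6343 0.0045 0.0993 0.0397 0.2111] tray [-0.0422 -0.1812]
wrist [318. 238.] [ 0.4606 -0.0674  0.159   0.0398 -1.4674] tray [-0.0956 -0.001 ]
wrist [545.  40.] [0.6354 0.1325 0.0763 0.0401 0.0782] tray [ 0.085  -0.1956]
top [614. 308.] [ 0.3556 -0.72    0.1945  0.0166 -0.0495] tray [-0.7338  0.1714]
top [262. 198.] [0.6384 0.1348 0.0758 0.04   0.0867] tray [ 0.087  -0.1988]
top [216. 202.] [0.6299 0.2516 0.0997 0.0404 0.1915] tray [ 0.204  -0.2025]
top [314. 198.] [0.6401 0.004  0.0936 0.0398 0.2146] tray [-0.0433 -0.1869]
top [419. 196.] [ 0.6361 -0.2606  0.0998  0.0398 -0.0828] tray [-0.306  -0.1554]
top [149. 182.] [0.6841 0.4225 0.156  0.0772 1.4183] tray [ 0.3684 -0.2742]
top [313. 132.] [ 0.8107  0.0048  0.1029  0.0293 -1.383 ] tray [-0.0602 -0.3567]
```

View pics/w11.png

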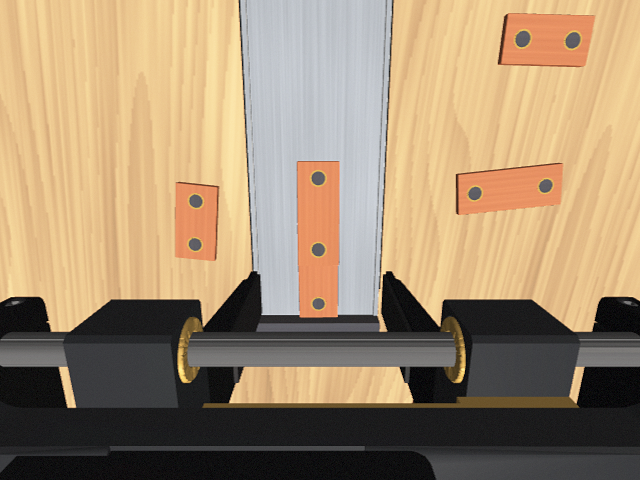

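View pics/s11.png

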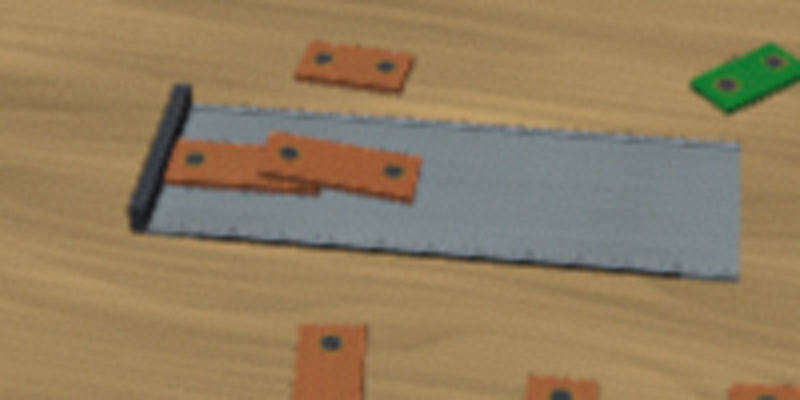

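Link 2 lies shingled on link 1: its end is at (318,161), and the slope shows in the scene view. Next is B at (314,198) in the top view.

Run:
```python
from h import *
d,M,st=grab("wrist")
m=copm(d)[100:300,305:332]; ys=np.where(m.sum(1)>20)[0]+100
e=unproj(d,M,[(318,ys.min()-.5)],.0125)[0]; print(ys.min(),"end",tray(e), "centre~",tray(e)[0]-.0505)
plan(.638,.0035,.1,.21)
```

```text
163 end [-0.01584114  0.00345205] centre~ -0.06634113608043282
shift [0.092 0.744 0.362] turn 0.9329 rows>= 11.7 q6 -0.31 pos [ 0.4559 -0.0388  0.1911] yaw 1.675
```

arm_command:
  commands:
    - [0.092,0.744,0,0.933]
    - [0.092,0.744,0,0.933]
    - [0.092,0.744,0,0.933]
    - [0.092,0.744,0,0.933]
    - [0.092,0.744,0.1,0.933]
    - [0.092,0.744,0.2,0.933]
    - [0.092,0.744,0.3,0.933]
    - [0.092,0.744,0.35,0.933]
    - [0.092,0.744,0.362,0.933]
    - [0.092,0.744,0.362,0.933]
    - [0.092,0.744,0.362,0.933]
    - [0.092,0.744,0.362,0.933]
    - [0.092,0.744,0.362,0.933]
    - [0.092,0.744,0.362,0.933]
    - [0.092,0.744,0.362,0.933]
    - [0.092,0.744,0.362,0.933]

```text
t: 24.17
position: [0.6393, 0.0032, 0.1022]
tcp_rot: [-3.141, 0.001, 0.211]
ft_force: [-0.5, -0.1, -0.5]
gripper_width: 0.0597
```

Run:
```python
from h import *
d,M,st=grab("wrist"); cv2.imwrite("pics/w12.png",d["frame"])
L=[l for l in links(d,M,.008,800) if 280<l[0][0]<360 and l[1][2]>.09]
print(L); l=L[0][1]
plan(l[0],l[1],.0025,l[4])
```

```text
[(array([320., 236.]), array([0.6402, 0.0038, 0.0993, 0.0399, 0.2104]))]
shift [ 0.004 -0.002  0.4  ] turn 0.0003 rows>= 2.4 q6 1.28 pos [0.6394 0.0032 0.1025] yaw 0.211
```

View pics/w12.png

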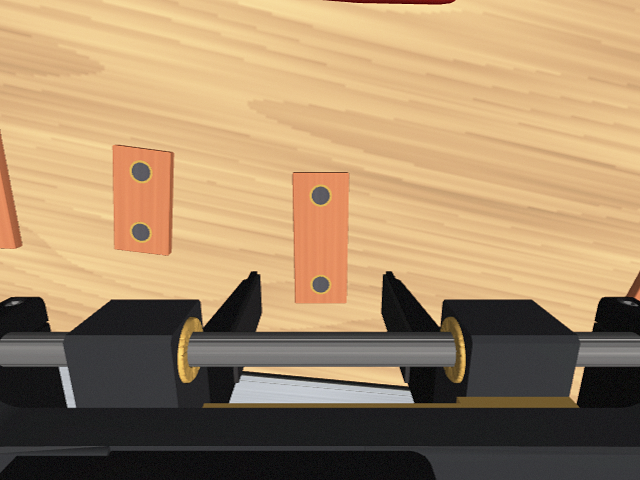

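arm_command:
  commands:
    - [0.002,-0.002,0.12,0]
    - [0.002,-0.002,0.25,0]
    - [0.002,-0.002,0.35,0]
    - [0.002,-0.002,0.4,0]
    - [0.002,-0.002,0.4,0]
    - [0.002,-0.002,0.4,0]
    - [0.002,-0.002,0.4,0]
    - [0.002,-0.002,0.4,0]

```text
t: 24.88
position: [0.6405, 0.0038, 0.0036]
tcp_rot: [3.141, -0.001, 0.21]
ft_force: [-0.1, 0.0, -0.1]
gripper_width: 0.0595
```

arm_command:
  commands:
    - [0,0,0.003,0]
    - [0,0,0.003,0]
    - [0,0,0.003,0]
    - [0,0,0.003,0]
    - [0,0,0.003,0]
    - [0,0,0.003,0]
  hand: 1
  grip_force: 25

```text
t: 25.38
position: [0.6401, 0.0039, 0.0023]
tcp_rot: [-3.142, -0.0, 0.21]
ft_force: [-0.6, 0.1, 1.1]
gripper_width: 0.0397
```

arm_command:
  commands:
    - [0,0,-0.05,0]
    - [0,0,-0.2,0]
    - [0,0,-0.35,0]
    - [0,0,-0.4,0]
    - [0,0,-0.4,0]
    - [0,0,-0.4,0]
    - [0,0,-0.4,0]

```text
t: 25.97
position: [0.6381, 0.0039, 0.0992]
tcp_rot: [-3.14, 0.004, 0.21]
ft_force: [-0.2, 0.5, -3.7]
gripper_width: 0.0399
```

Run:
```python
from h import *
d,M,st=grab("wrist"); cv2.imwrite("pics/w13.png",d["frame"])
m=copm(d)[120:300,300:340]; ys=np.where(m.sum(1)>20)[0]+120; print(ys.min()); print(toolx(d,(320,ys.min()),-.0055)-[.05,0,0])
x,y=trayw(-.0065);print(x,y); plan(x,y,.1,1.675)
```

```text
195
[ 0.00011331 -0.00032874 -0.0055    ]
0.4503760987649424 0.021135257896865232
shift [-0.719 -0.223 -0.001] turn -0.9327 rows>= 11.7 q6 1.28 pos [0.6378 0.004  0.0986] yaw 0.21
```

arm_command:
  commands:
    - [-0.06,-0.02,0,-0.08]
    - [-0.14,-0.05,0,-0.16]
    - [-0.24,-0.08,0,-0.24]
    - [-0.36,-0.11,0,-0.32]
    - [-0.48,-0.15,0,-0.4]
    - [-0.58,-0.18,0,-0.48]
    - [-0.66,-0.21,0,-0.56]
    - [-0.719,-0.223,0,-0.64]
    - [-0.719,-0.223,0,-0.72]
    - [-0.719,-0.223,0,-0.8]
    - [-0.719,-0.223,0,-0.88]
    - [-0.719,-0.223,0,-0.93]
    - [-0.719,-0.223,0,-0.933]
    - [-0.719,-0.223,0,-0.933]
    - [-0.719,-0.223,0,-0.933]
    - [-0.719,-0.223,0,-0.933]

```text
t: 27.35
position: [0.4522, 0.0209, 0.1014]
tcp_rot: [-3.14, -0.0, 1.674]
ft_force: [0.1, 0.5, -3.3]
gripper_width: 0.0394
```

Run:
```python
from h import *
d,M,st=grab("wrist"); cv2.imwrite("pics/w14.png",d["frame"])
m=copm(d)[120:300,300:340]; ys=np.where(m.sum(1)>20)[0]+120; print(ys.min()); print(toolx(d,(320,ys.min()),-.0055)-[.05,0,0])
x,y=trayw(-.0065);print(x,y); plan(x,y,.024,1.675)
```

```text
195
[-5.92686238e-04  7.14895185e-05 -5.50000000e-03]
0.4503760987649424 0.021135257896865232
shift [ 0.002 -0.008  0.311] turn -0.0004 rows>= 1.9 q6 -0.18 pos [0.4524 0.0209 0.1017] yaw 1.674
```

View pics/w14.png

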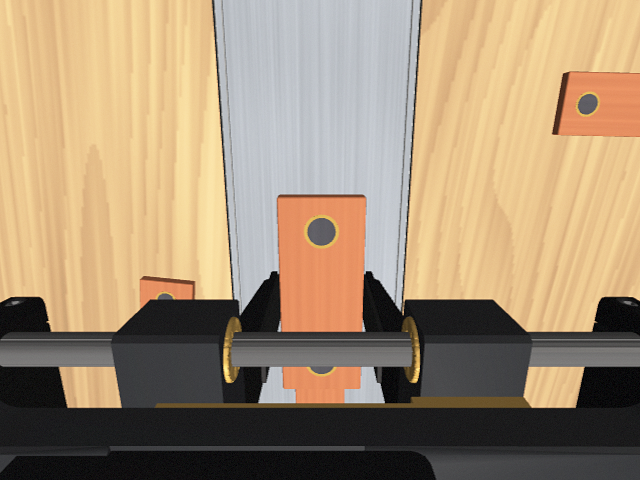

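arm_command:
  commands:
    - [0.002,-0.008,0.1,0]
    - [0.002,-0.008,0.2,0]
    - [0.002,-0.008,0.28,0]
    - [0.002,-0.008,0.311,0]
    - [0.002,-0.008,0.311,0]
    - [0.002,-0.008,0.311,0]
    - [0.002,-0.008,0.311,0]
    - [0.002,-0.008,0.311,0]

```text
t: 28.07
position: [0.4521, 0.0211, 0.0261]
tcp_rot: [3.138, 0.001, 1.675]
ft_force: [0.7, 0.5, -3.2]
gripper_width: 0.0394
```

arm_command:
  commands:
    - [0,0,0.005,0]
    - [0,0,0.01,0]
    - [0,0,0.015,0]
    - [0,0,0.02,0]
    - [0,0,0.025,0]
    - [0,0,0.03,0]
    - [0,0,0.035,0]
    - [0,0,0.035,0]
    - [0,0,0.035,0]
  grip_force: 6

```text
t: 28.82
position: [0.4505, 0.0212, 0.0155]
tcp_rot: [-3.141, -0.0, 1.675]
ft_force: [0.3, 0.7, -3.0]
gripper_width: 0.04
```

Run:
```python
from h import *
d,M,st=grab("wrist"); print(st["ft_force"],st["position"])
d2=r.get_image("scene")
a=cv2.resize(d2["frame"][200:300,250:410],(640,400),interpolation=cv2.INTER_CUBIC)
cv2.imwrite("pics/s15.png",a);cv2.imwrite("pics/w15.png",d["frame"])
```

```text
[ 0.29473144  0.7381221  -2.96477756] [0.45051748 0.02119283 0.01553009]
```

View pics/s15.png

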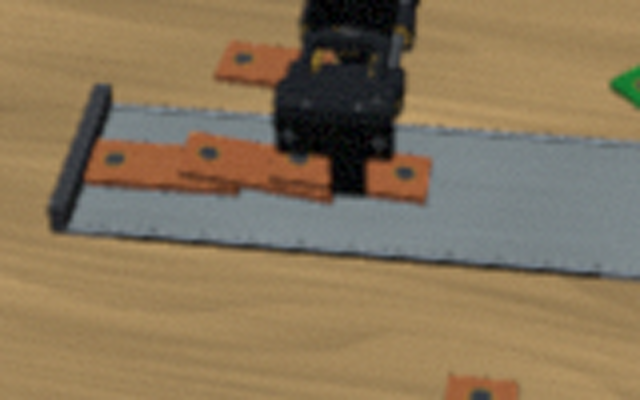

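View pics/w15.png

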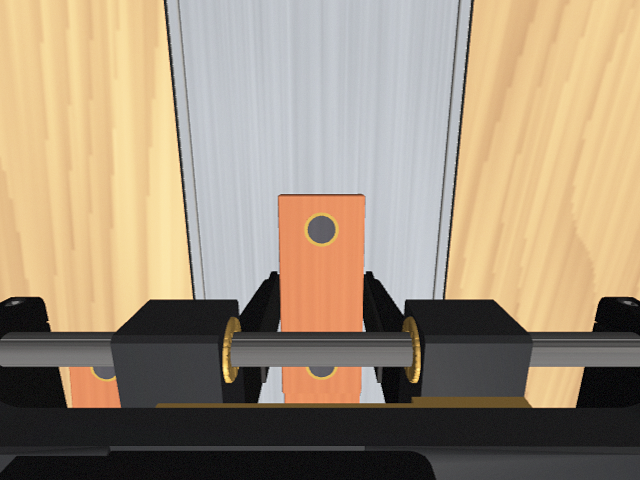

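arm_command:
  commands:
    - [0,0,0.005,0]
    - [0,0,0.008,0]
    - [0,0,0.008,0]
    - [0,0,0.008,0]

```text
t: 29.25
position: [0.4506, 0.0211, 0.0136]
tcp_rot: [3.142, 0.0, 1.675]
ft_force: [-0.6, -0.1, -3.5]
gripper_width: 0.0403
```

arm_command:
  commands:
    - [0,0,0,0]
    - [0,0,0,0]
    - [0,0,0,0]
    - [0,0,0,0]
  hand: -0.25

```text
t: 29.58
position: [0.451, 0.0212, 0.0141]
tcp_rot: [3.141, 0.0, 1.675]
ft_force: [-0.1, -0.2, 0.3]
gripper_width: 0.058
```

arm_command:
  commands:
    - [0,0,-0.1,0]
    - [0,0,-0.25,0]
    - [0,0,-0.4,0]
    - [0,0,-0.6,0]
    - [0,0,-0.72,0]
    - [0,0,-0.72,0]
    - [0,0,-0.72,0]
    - [0,0,-0.72,0]

```text
t: 30.25
position: [0.4503, 0.0212, 0.1933]
tcp_rot: [-3.141, -0.0, 1.675]
ft_force: [-0.2, -0.0, -1.1]
gripper_width: 0.0594
```

```bash
cat >> h.py <<'E'
def endx(d,M):
    m=copm(d)[40:300,300:335]; ys=np.where(m.sum(1)>20)[0]+40
    e=unproj(d,M,[(318,ys.min()-.5)],.0125)[0]; print(ys.min(),"end",tray(e).round(4),"centre~",(tray(e)[0]-.0505).round(4))
E
python3 - <<'E'
from h import *
d,M,st=hand("wrist","pics/w16.png",.016); endx(d,M)
hand("top","pics/t16.png",.008,150)
d,M,st=grab("scene"); cv2.imwrite("pics/s16.png",cv2.resize(d["frame"][200:300,230:430],None,fx=4,fy=4,interpolation=cv2.INTER_CUBIC))
plan(.638,-.261,.15,-.07)
E
```

```text
wrist [205. 279.] [ 0.3413 -0.0559  0.076   0.0401  1.5697] tray [-0.0718  0.1165]
wrist [321. 247.] [ 0.4549 -0.0147  0.1698  0.0396 -1.4631] tray [-0.0426 -0.0008]
wrist [542. 113.] [0.6352 0.1344 0.0764 0.039  0.0798] tray [ 0.0869 -0.1956]
165 end [0.0424 0.0024] centre~ -0.0081
top [345. 319.] [ 0.3368 -0.0681  0.0586  0.0359  1.5576] tray [-0.0834  0.1222]
top [614. 308.] [ 0.3556 -0.72    0.1945  0.0166 -0.0495] tray [-0.7338  0.1714]
top [356. 267.] [ 0.4623 -0.0985  0.1047  0.038  -1.4743] tray [-0.1267  0.0006]
top [262. 198.] [0.6381 0.1347 0.0759 0.0402 0.0804] tray [ 0.0869 -0.1985]
top [216. 202.] [0.6301 0.2517 0.1002 0.0403 0.1931] tray [ 0.2041 -0.2027]
top [419. 196.] [ 0.6363 -0.2602  0.0998  0.0401 -0.045 ] tray [-0.3056 -0.1557]
top [149. 182.] [0.6837 0.4227 0.1568 0.0776 1.4277] tray [ 0.3686 -0.2738]
top [313. 132.] [ 0.8104  0.0044  0.1035  0.0293 -1.3721] tray [-0.0606 -0.3563]
shift [-1.202  0.633  0.162] turn -0.8888 rows>= 11.2 q6 -0.18 pos [0.4494 0.0213 0.1914] yaw 1.675
```

View pics/w16.png

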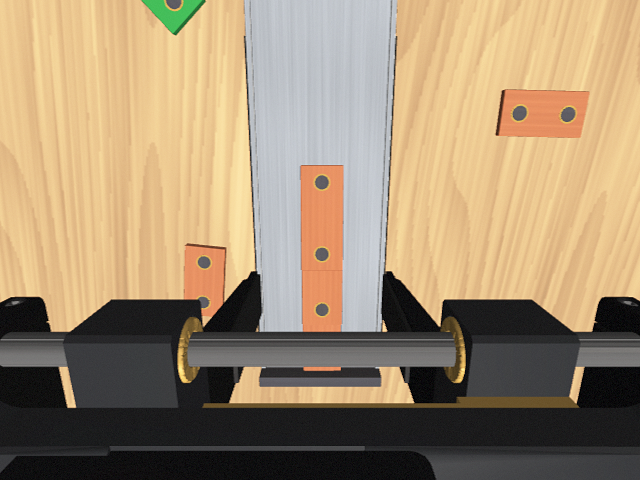

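View pics/s16.png

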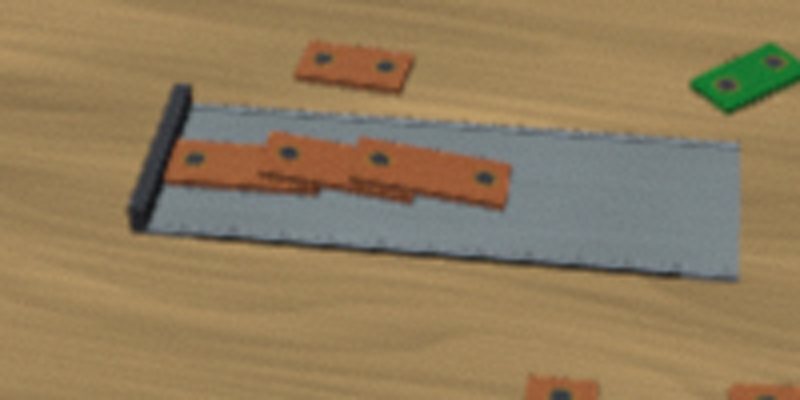

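Run:
```python
from h import *
d,M,st=grab("top")
print("barrel end top",unproj(d,M,[(187,229),(188,253)],.1).round(3), "base front",unproj(d,M,[(141,270),(184,265)],.01).round(3))
plan(.632,.2516,.12,.187)
```

```text
barrel end top [[0.548 0.297 0.1  ]
 [0.493 0.294 0.1  ]] base front [[0.461 0.433 0.01 ]
 [0.472 0.327 0.01 ]]
shift [0.84  0.824 0.283] turn 0.9476 rows>= 11.9 q6 -0.18 pos [0.4494 0.0213 0.1915] yaw 1.675
```

arm_command:
  commands:
    - [0.84,0.824,0,0.947]
    - [0.84,0.824,0,0.947]
    - [0.84,0.824,0,0.947]
    - [0.84,0.824,0,0.947]
    - [0.84,0.824,0,0.947]
    - [0.84,0.824,0,0.947]
    - [0.84,0.824,0,0.947]
    - [0.84,0.824,0,0.947]
    - [0.84,0.824,0,0.947]
    - [0.84,0.824,0,0.947]
    - [0.84,0.824,0,0.947]
    - [0.84,0.824,0,0.947]
    - [0.84,0.824,0.1,0.947]
    - [0.84,0.824,0.2,0.947]
    - [0.84,0.824,0.3,0.947]
    - [0.84,0.824,0.36,0.947]
    - [0.84,0.824,0.36,0.947]
    - [0.84,0.824,0.36,0.947]
    - [0.84,0.824,0.36,0.947]

```text
t: 32.03
position: [0.6344, 0.2518, 0.1049]
tcp_rot: [-3.141, -0.002, 0.188]
ft_force: [0.3, -0.3, 0.3]
gripper_width: 0.0594
```

Run:
```python
from h import *
d,M,st=grab("wrist"); cv2.imwrite("pics/w17.png",d["frame"])
L=[l for l in links(d,M,.008,800)]
print(L); l=[l for l in L if 270<l[0][0]<370 and l[1][2]>.09][0][1]
plan(l[0],l[1],.0025,l[4])
```

```text
[(array([472., 255.]), array([0.6415, 0.1371, 0.0763, 0.0418, 0.0819])), (array([319., 239.]), array([0.6325, 0.253 , 0.0993, 0.0396, 0.1827])), (array([114., 138.]), array([0.6796, 0.4168, 0.1423, 0.0803, 1.4277]))]
shift [-0.01  -0.006  0.413] turn 0.0033 rows>= 2.5 q6 1.68 pos [0.6348 0.2519 0.1057] yaw 0.188
```

View pics/w17.png

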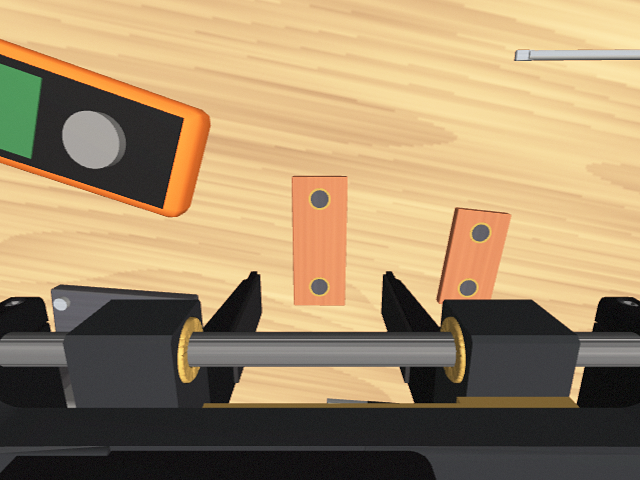

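arm_command:
  commands:
    - [-0.008,-0.006,0.12,0.003]
    - [-0.008,-0.006,0.25,0.003]
    - [-0.008,-0.006,0.35,0.003]
    - [-0.008,-0.006,0.413,0.003]
    - [-0.008,-0.006,0.413,0.003]
    - [-0.008,-0.006,0.413,0.003]
    - [-0.008,-0.006,0.413,0.003]
    - [-0.008,-0.006,0.413,0.003]

```text
t: 32.75
position: [0.6322, 0.253, 0.0017]
tcp_rot: [-3.141, -0.002, 0.183]
ft_force: [-0.3, 0.2, -0.1]
gripper_width: 0.0595
```

arm_command:
  commands:
    - [0,0,0.003,0]
    - [0,0,0.003,0]
    - [0,0,0.003,0]
    - [0,0,0.003,0]
    - [0,0,0.003,0]
    - [0,0,0.003,0]
  hand: 1
  grip_force: 25

```text
t: 33.25
position: [0.6317, 0.2528, 0.0003]
tcp_rot: [-3.142, -0.001, 0.183]
ft_force: [0.4, -1.0, 3.8]
gripper_width: 0.0398
```

arm_command:
  commands:
    - [0,0,-0.05,0]
    - [0,0,-0.2,0]
    - [0,0,-0.35,0]
    - [0,0,-0.4,0]
    - [0,0,-0.4,0]
    - [0,0,-0.4,0]
    - [0,0,-0.4,0]

```text
t: 33.83
position: [0.6293, 0.2521, 0.0965]
tcp_rot: [3.141, 0.005, 0.183]
ft_force: [0.3, 0.3, -2.9]
gripper_width: 0.0399
```

Run:
```python
from h import *
d,M,st=grab("wrist"); cv2.imwrite("pics/w18.png",d["frame"])
m=copm(d)[120:300,300:340]; ys=np.where(m.sum(1)>20)[0]+120; print(ys.min()); print(toolx(d,(320,ys.min()),-.0055)-[.05,0,0])
x,y=trayw(.0525);print(x,y); plan(x,y,.1,1.675)
```

```text
194
[ 0.00056428 -0.0003428  -0.0055    ]
0.4442392022831575 0.07981522467916544
shift [-0.852  0.542 -0.011] turn -0.9497 rows>= 11.9 q6 1.69 pos [0.6291 0.252  0.0959] yaw 0.183
```

arm_command:
  commands:
    - [-0.05,0.05,0,-0.08]
    - [-0.14,0.12,0,-0.16]
    - [-0.26,0.2,0,-0.24]
    - [-0.38,0.28,0,-0.32]
    - [-0.5,0.35,0,-0.4]
    - [-0.62,0.42,0,-0.48]
    - [-0.74,0.48,0,-0.56]
    - [-0.82,0.53,0,-0.64]
    - [-0.852,0.542,0,-0.72]
    - [-0.852,0.542,0,-0.8]
    - [-0.852,0.542,0,-0.88]
    - [-0.852,0.542,0,-0.94]
    - [-0.852,0.542,0,-0.95]
    - [-0.852,0.542,0,-0.95]
    - [-0.852,0.542,0,-0.95]
    - [-0.852,0.542,0,-0.95]

```text
t: 35.22
position: [0.4461, 0.0806, 0.0989]
tcp_rot: [-3.14, -0.0, 1.674]
ft_force: [0.3, 0.0, -2.2]
gripper_width: 0.0398
```

Run:
```python
from h import *
d,M,st=grab("wrist"); cv2.imwrite("pics/w19.png",d["frame"])
m=copm(d)[120:300,300:340]; ys=np.where(m.sum(1)>20)[0]+120; print(ys.min()); print(toolx(d,(320,ys.min()),-.0055)-[.05,0,0])
x,y=trayw(.0525);print(x,y); plan(x,y,.022,1.675)
```

```text
194
[-1.46246238e-04  7.21763805e-05 -5.50000000e-03]
0.4442392022831575 0.07981522467916544
shift [-0.002 -0.008  0.309] turn -0.0004 rows>= 1.9 q6 -0.04 pos [0.4463 0.0807 0.0992] yaw 1.674
```

View pics/w19.png

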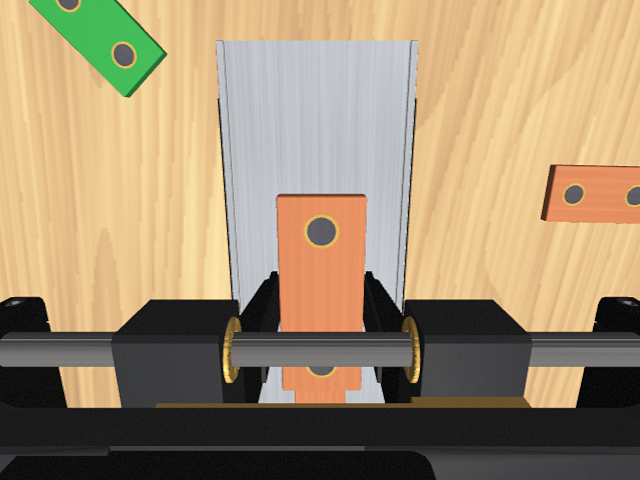

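arm_command:
  commands:
    - [-0.002,-0.008,0.1,0]
    - [-0.002,-0.008,0.2,0]
    - [-0.002,-0.008,0.28,0]
    - [-0.002,-0.008,0.309,0]
    - [-0.002,-0.008,0.309,0]
    - [-0.002,-0.008,0.309,0]
    - [-0.002,-0.008,0.309,0]
    - [-0.002,-0.008,0.309,0]

```text
t: 35.93
position: [0.4461, 0.08, 0.0241]
tcp_rot: [3.138, 0.0, 1.675]
ft_force: [0.4, 0.5, -1.8]
gripper_width: 0.0396
```

arm_command:
  commands:
    - [0,0,0.005,0]
    - [0,0,0.01,0]
    - [0,0,0.015,0]
    - [0,0,0.02,0]
    - [0,0,0.025,0]
    - [0,0,0.03,0]
    - [0,0,0.035,0]
    - [0,0,0.038,0]
    - [0,0,0.038,0]
    - [0,0,0.038,0]
  grip_force: 6

```text
t: 36.77
position: [0.4446, 0.0799, 0.0128]
tcp_rot: [-3.141, 0.0, 1.676]
ft_force: [-1.1, 0.5, -2.3]
gripper_width: 0.0402
```

arm_command:
  commands:
    - [0,0,0,0]
    - [0,0,0,0]
    - [0,0,0,0]
    - [0,0,0,0]
  hand: -0.25

```text
t: 37.1
position: [0.4448, 0.0799, 0.0132]
tcp_rot: [3.141, 0.0, 1.675]
ft_force: [-0.2, 0.3, -0.8]
gripper_width: 0.0576
```

arm_command:
  commands:
    - [0,0,-0.1,0]
    - [0,0,-0.25,0]
    - [0,0,-0.4,0]
    - [0,0,-0.6,0]
    - [0,0,-0.72,0]
    - [0,0,-0.72,0]
    - [0,0,-0.72,0]
    - [0,0,-0.72,0]

```text
t: 37.77
position: [0.4443, 0.0799, 0.1925]
tcp_rot: [-3.141, 0.0, 1.675]
ft_force: [-0.3, -0.4, -0.7]
gripper_width: 0.0594
```

Run:
```python
from h import *
d,M,st=hand("wrist","pics/w20.png",.016); endx(d,M)
hand("top","pics/t20.png",.008,150)
d,M,st=grab("scene"); cv2.imwrite("pics/s20.png",cv2.resize(d["frame"][200:300,230:430],None,fx=4,fy=4,interpolation=cv2.INTER_CUBIC))
plan(.638,-.261,.15,-.07)
```

```text
wrist [321. 384.] [ 0.4644 -0.1044  0.0441  0.0397 -1.4668] tray [-0.1328 -0.0009]
wrist [321. 247.] [ 0.4487  0.0442  0.1694  0.0395 -1.471 ] tray [ 0.0166 -0.0007]
wrist [532. 178.] [0.6349 0.136  0.0764 0.039  0.0805] tray [ 0.0885 -0.1955]
165 end [0.1014 0.0023] centre~ 0.0509
top [342. 319.] [ 0.3357 -0.0608  0.0731  0.0383  1.5576] tray [-0.0761  0.1226]
top [614. 308.] [ 0.3556 -0.7199  0.1945  0.0167 -0.0495] tray [-0.7337  0.1713]
top [338. 269.] [ 0.4578 -0.054   0.1937  0.0379 -1.4655] tray [-0.082   0.0004]
top [262. 198.] [0.6385 0.1349 0.0755 0.0405 0.0894] tray [ 0.0871 -0.1989]
top [419. 196.] [ 0.6367 -0.2606  0.0996  0.0399 -0.0847] tray [-0.3061 -0.156 ]
top [149. 182.] [0.6842 0.4228 0.1566 0.0772 1.4295] tray [ 0.3687 -0.2743]
top [313. 132.] [ 0.8104  0.0044  0.1035  0.0293 -1.3688] tray [-0.0606 -0.3563]
shift [-1.437  0.633  0.159] turn -0.8888 rows>= 11.2 q6 -0.05 pos [0.4433 0.0798 0.1906] yaw 1.675
```

View pics/s20.png

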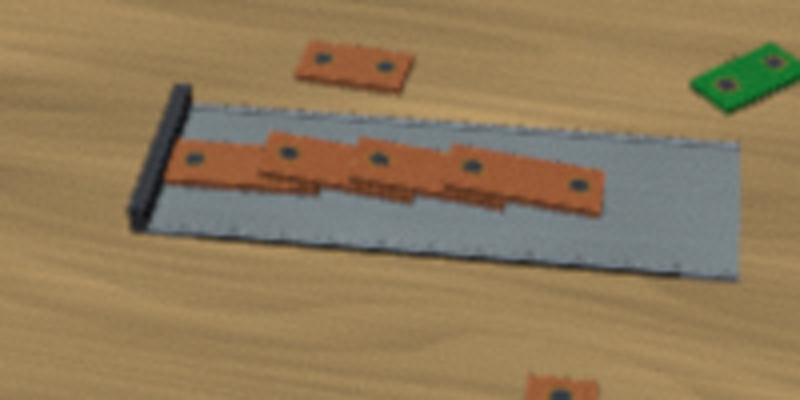

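View pics/w20.png

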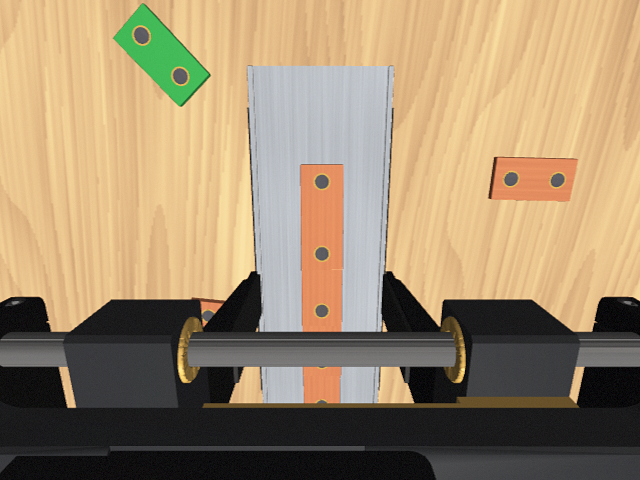

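arm_command:
  commands:
    - [-0.95,0.5,0,-0.889]
    - [-0.95,0.5,0,-0.889]
    - [-0.95,0.5,0,-0.889]
    - [-0.95,0.5,0,-0.889]
    - [-0.95,0.5,0,-0.889]
    - [-0.95,0.5,0,-0.889]
    - [-0.95,0.5,0,-0.889]
    - [-0.95,0.5,0,-0.889]
    - [-0.95,0.5,0,-0.889]
    - [-0.95,0.5,0,-0.889]
    - [-0.95,0.5,0,-0.889]
    - [-0.95,0.5,0,-0.889]
    - [-0.95,0.5,0,-0.889]
    - [-0.95,0.5,0,-0.889]

```text
t: 39.08
position: [0.593, -0.143, 0.1911]
tcp_rot: [3.141, -0.003, 3.07]
ft_force: [0.4, -1.1, 0.1]
gripper_width: 0.0594
```

Run:
```python
from h import *
plan(.639,-.2605,.1,-.075)
```

```text
shift [-0.218 -0.456  0.364] turn 0.0025 rows>= 3.7 q6 -1.82 pos [ 0.593  -0.143   0.1911] yaw 3.07
```

arm_command:
  commands:
    - [-0.218,-0.456,0,0.002]
    - [-0.218,-0.456,0,0.002]
    - [-0.218,-0.456,0,0.002]
    - [-0.218,-0.456,0.1,0.002]
    - [-0.218,-0.456,0.25,0.002]
    - [-0.218,-0.456,0.36,0.002]
    - [-0.218,-0.456,0.36,0.002]
    - [-0.218,-0.456,0.36,0.002]
    - [-0.218,-0.456,0.36,0.002]

```text
t: 39.83
position: [0.641, -0.261, 0.1044]
tcp_rot: [-3.141, 0.002, 3.068]
ft_force: [0.4, -0.5, 0.8]
gripper_width: 0.0593
```

Run:
```python
from h import *
d,M,st=grab("wrist"); cv2.imwrite("pics/w21.png",d["frame"])
L=[l for l in links(d,M,.008,800)]
print(L); l=[l for l in L if 270<l[0][0]<370 and l[1][2]>.09][0][1]
plan(l[0],l[1],.0025,l[4])
```

```text
[(array([321., 232.]), array([ 0.6382, -0.261 ,  0.0988,  0.0398, -0.0758]))]
shift [0.015 0.001 0.413] turn 0.0018 rows>= 2.5 q6 -1.96 pos [ 0.6416 -0.2613  0.1057] yaw 3.069
```

View pics/w21.png

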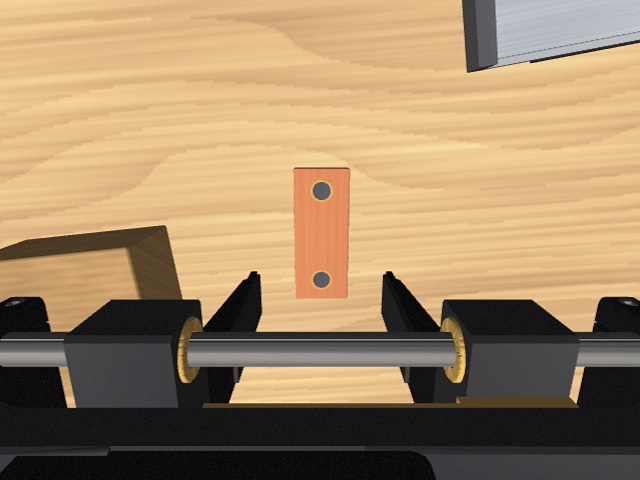

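arm_command:
  commands:
    - [0.014,0.001,0.12,0.002]
    - [0.014,0.001,0.25,0.002]
    - [0.014,0.001,0.35,0.002]
    - [0.014,0.001,0.41,0.002]
    - [0.014,0.001,0.41,0.002]
    - [0.014,0.001,0.41,0.002]
    - [0.014,0.001,0.41,0.002]
    - [0.014,0.001,0.41,0.002]

```text
t: 40.55
position: [0.6377, -0.2607, 0.0022]
tcp_rot: [-3.141, 0.002, 3.066]
ft_force: [0.9, 0.2, -0.3]
gripper_width: 0.0594
```

arm_command:
  commands:
    - [0,0,0.002,0]
    - [0,0,0.002,0]
    - [0,0,0.002,0]
    - [0,0,0.002,0]
    - [0,0,0.002,0]
    - [0,0,0.002,0]
  hand: 1
  grip_force: 25

```text
t: 41.05
position: [0.6369, -0.2603, 0.0003]
tcp_rot: [-3.141, 0.0, 3.066]
ft_force: [0.0, 0.9, 3.3]
gripper_width: 0.0397
```

arm_command:
  commands:
    - [0,0,-0.05,0]
    - [0,0,-0.2,0]
    - [0,0,-0.35,0]
    - [0,0,-0.4,0]
    - [0,0,-0.4,0]
    - [0,0,-0.4,0]
    - [0,0,-0.4,0]

```text
t: 41.63
position: [0.6349, -0.2594, 0.0968]
tcp_rot: [3.14, -0.004, 3.066]
ft_force: [0.0, -0.1, -3.7]
gripper_width: 0.0391
```

Run:
```python
from h import *
d,M,st=grab("wrist"); cv2.imwrite("pics/w22.png",d["frame"])
m=copm(d)[120:300,300:340]; ys=np.where(m.sum(1)>20)[0]+120; print(ys.min()); print(toolx(d,(320,ys.min()),-.0055)-[.05,0,0])
x,y=trayw(.111);print(x,y); plan(x,y,.1,1.675)
```

```text
196
[-0.00151427 -0.00054376 -0.0055    ]
0.4381543133986759 0.13799790360737835
shift [ 0.904  1.525 -0.007] turn 0.8853 rows>= 11.1 q6 -1.96 pos [ 0.6346 -0.2592  0.0962] yaw 3.066
```

arm_command:
  commands:
    - [0.06,0.1,0,0]
    - [0.15,0.24,0,0]
    - [0.24,0.38,0,0]
    - [0.33,0.52,0,0]
    - [0.42,0.66,0,0]
    - [0.5,0.78,0,0]
    - [0.56,0.88,0,0]
    - [0.6,0.95,0,0]
    - [0.6,0.95,0,0]

```text
t: 42.43
position: [0.5014, -0.0089, 0.0968]
tcp_rot: [3.14, -0.006, 3.069]
ft_force: [0.4, -0.2, -3.0]
gripper_width: 0.0394
```

Run:
```python
from h import *
x,y=trayw(.111);print(x,y); plan(x,y,.1,1.675)
```

```text
0.4381543133986759 0.13799790360737835
shift [ 0.295  0.568 -0.01 ] turn 0.8873 rows>= 11.2 q6 -1.62 pos [ 0.5014 -0.0089  0.0968] yaw 3.069
```

arm_command:
  commands:
    - [0.04,0.08,0,0.08]
    - [0.1,0.2,0,0.16]
    - [0.17,0.32,0,0.24]
    - [0.23,0.44,0,0.32]
    - [0.28,0.54,0,0.4]
    - [0.295,0.568,0,0.48]
    - [0.295,0.568,0,0.56]
    - [0.295,0.568,0,0.64]
    - [0.295,0.568,0,0.72]
    - [0.295,0.568,0,0.8]
    - [0.295,0.568,0,0.88]
    - [0.295,0.568,0,0.887]
    - [0.295,0.568,0,0.887]
    - [0.295,0.568,0,0.887]
    - [0.295,0.568,0,0.887]

```text
t: 43.68
position: [0.442, 0.1348, 0.0989]
tcp_rot: [-3.14, 0.0, 1.673]
ft_force: [0.4, 0.6, -3.1]
gripper_width: 0.0398
```

Run:
```python
from h import *
d,M,st=grab("wrist"); cv2.imwrite("pics/w23.png",d["frame"])
m=copm(d)[120:300,300:340]; ys=np.where(m.sum(1)>20)[0]+120; print(ys.min()); print(toolx(d,(320,ys.min()),-.0055)-[.05,0,0])
x,y=trayw(.1115);print(x,y); plan(x,y,.022,1.675)
```

```text
196
[-1.03925511e-03  7.07025334e-05 -5.50000000e-03]
0.4381023058013726 0.13849519146146566
shift [ 0.016 -0.014  0.309] turn -0.0014 rows>= 1.9 q6 0.08 pos [0.4421 0.1349 0.0992] yaw 1.673
```

View pics/w23.png

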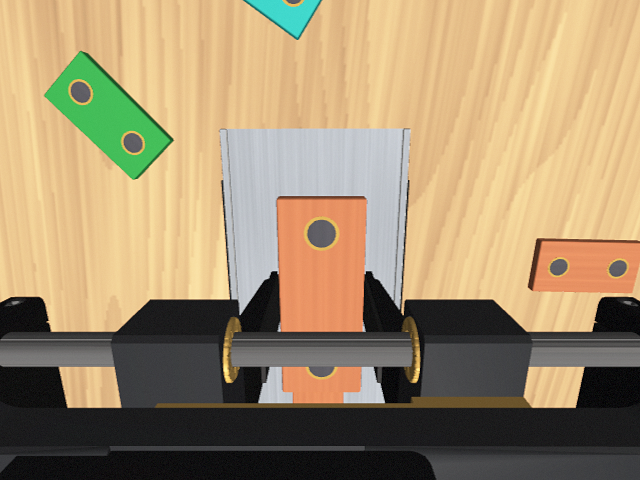

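arm_command:
  commands:
    - [0.019,-0.014,0.1,-0.001]
    - [0.019,-0.014,0.2,-0.001]
    - [0.019,-0.014,0.28,-0.001]
    - [0.019,-0.014,0.309,-0.001]
    - [0.019,-0.014,0.309,-0.001]
    - [0.019,-0.014,0.309,-0.001]
    - [0.019,-0.014,0.309,-0.001]
    - [0.019,-0.014,0.309,-0.001]

```text
t: 44.4
position: [0.4399, 0.1398, 0.0244]
tcp_rot: [3.138, -0.0, 1.674]
ft_force: [1.2, -0.3, -1.5]
gripper_width: 0.0397
```

arm_command:
  commands:
    - [0,0,0.005,0]
    - [0,0,0.01,0]
    - [0,0,0.015,0]
    - [0,0,0.02,0]
    - [0,0,0.025,0]
    - [0,0,0.03,0]
    - [0,0,0.035,0]
    - [0,0,0.038,0]
    - [0,0,0.038,0]
    - [0,0,0.038,0]
  grip_force: 6

```text
t: 45.23
position: [0.4384, 0.1395, 0.0131]
tcp_rot: [-3.141, 0.0, 1.674]
ft_force: [-0.4, 0.5, -2.5]
gripper_width: 0.0396
```

arm_command:
  commands:
    - [0,0,0,0]
    - [0,0,0,0]
    - [0,0,0,0]
    - [0,0,0,0]
  hand: -0.25

```text
t: 45.57
position: [0.4387, 0.1396, 0.0134]
tcp_rot: [3.141, -0.0, 1.674]
ft_force: [-0.2, -0.6, -0.1]
gripper_width: 0.0582
```

arm_command:
  commands:
    - [0,0,-0.1,0]
    - [0,0,-0.25,0]
    - [0,0,-0.4,0]
    - [0,0,-0.6,0]
    - [0,0,-0.8,0]
    - [0,0,-0.94,0]
    - [0,0,-0.94,0]
    - [0,0,-0.94,0]
    - [0,0,-0.94,0]
  hand: -0.9

```text
t: 46.32
position: [0.4385, 0.1395, 0.2481]
tcp_rot: [3.141, -0.0, 1.674]
ft_force: [-0.0, 0.5, -0.3]
gripper_width: 0.0902
```

Run:
```python
from h import *
d,M,st=hand("wrist","pics/w24.png",.016); endx(d,M)
hand("top","pics/t24.png",.008,150)
d,M,st=grab("scene"); cv2.imwrite("pics/s24.png",cv2.resize(d["frame"][200:300,230:430],None,fx=4,fy=4,interpolation=cv2.INTER_CUBIC))
print(st["position"])
```

```text
wrist [321. 384.] [ 0.4623 -0.0864  0.0512  0.0382 -1.4691] tray [-0.1147 -0.0007]
wrist [496. 226.] [0.6357 0.1375 0.0765 0.04   0.074 ] tray [ 0.09   -0.1964]
wrist [321. 246.] [ 0.4444  0.0877  0.1995  0.0394 -1.469 ] tray [ 0.0603 -0.001 ]
wrist [594.  15.] [0.6775 0.3512 0.0881 0.0257 0.1025] tray [ 0.2982 -0.2602]
162 end [0.1604 0.002 ] centre~ 0.1099
top [342. 319.] [ 0.3368 -0.0608  0.0731  0.0359  1.5576] tray [-0.0762  0.1215]
top [614. 308.] [ 0.3556 -0.7199  0.1945  0.0166 -0.0503] tray [-0.7337  0.1713]
top [318. 271.] [ 0.4527 -0.0051  0.2917  0.0379 -1.4655] tray [-0.0328  0.0004]
top [262. 198.] [0.6381 0.1351 0.076  0.0394 0.0759] tray [ 0.0873 -0.1986]
top [149. 183.] [0.684  0.4225 0.1568 0.0769 1.4277] tray [ 0.3684 -0.2741]
top [313. 132.] [ 0.8108  0.0045  0.1034  0.0293 -1.3826] tray [-0.0605 -0.3567]
[0.43719681 0.13927001 0.2453797 ]
```

View pics/s24.png

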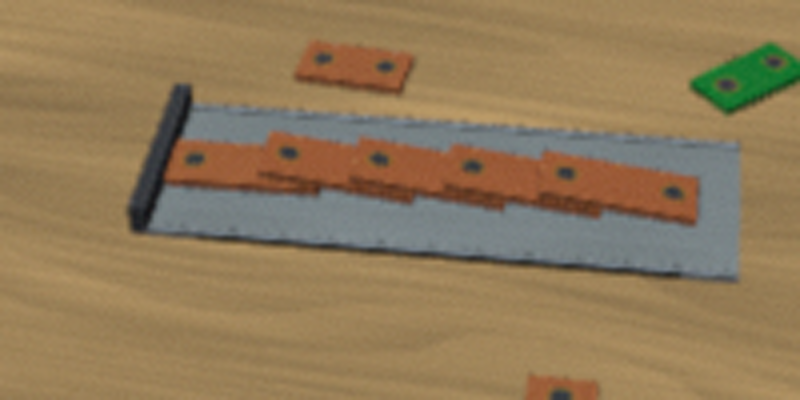

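View pics/w24.png

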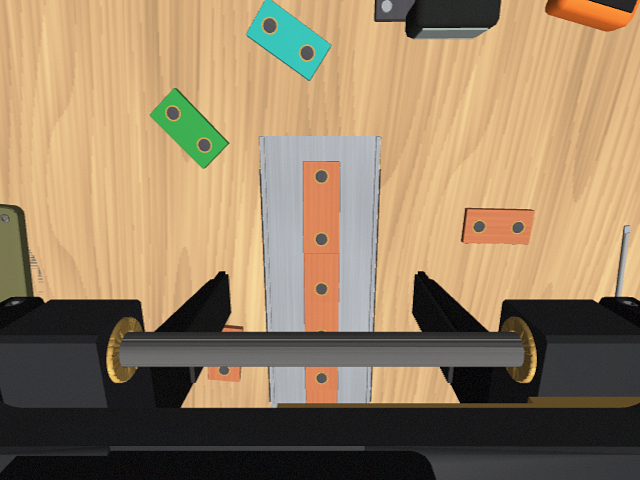

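Row laid: centres are near x = -0.127, -0.066, -0.008, 0.051 and 0.110 in the tray frame, all with y within 1 mm. Now the reader, starting with a closer look from a nearby pose.

Run:
```python
from h import *
plan(.41,.37,.27,.104)
```

```text
shift [ 0.929 -0.013 -0.1  ] turn 0.9994 rows>= 12.6 q6 0.09 pos [0.4371 0.1392 0.2451] yaw 1.674
```

arm_command:
  commands:
    - [0,-0.013,-0.1,0.999]
    - [0.1,-0.013,-0.1,0.999]
    - [0.25,-0.013,-0.1,0.999]
    - [0.4,-0.013,-0.1,0.999]
    - [0.55,-0.013,-0.1,0.999]
    - [0.7,-0.013,-0.1,0.999]
    - [0.85,-0.013,-0.1,0.999]
    - [0.929,-0.013,-0.1,0.999]
    - [0.929,-0.013,-0.1,0.999]
    - [0.929,-0.013,-0.1,0.999]
    - [0.929,-0.013,-0.1,0.999]
    - [0.929,-0.013,-0.1,0.999]
    - [0.929,-0.013,-0.1,0.999]
    - [0.929,-0.013,-0.1,0.999]
    - [0.929,-0.013,-0.1,0.999]
    - [0.929,-0.013,-0.1,0.999]
  hand: -1

```text
t: 47.8
position: [0.4109, 0.3699, 0.2717]
tcp_rot: [3.14, 0.002, 0.107]
ft_force: [-0.2, 0.3, 0.4]
gripper_width: 0.0949
```

Run:
```python
from h import *
d,M,st=grab("wrist"); cv2.imwrite("pics/w25.png",d["frame"]); print(st["position"],st["tcp_rot"])
```

```text
[0.4109235  0.36989155 0.27172412] [3.14044245e+00 1.98172583e-03 1.07153547e-01]
```

View pics/w25.png

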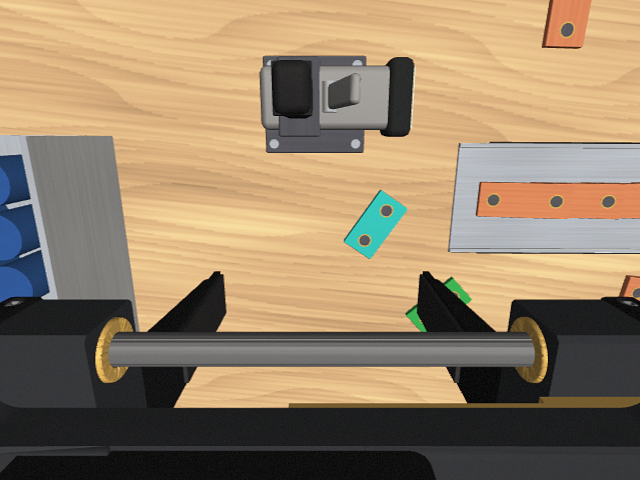

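```bash
cat > ov.py <<'E'
from h import *
import sys
ox,oy,yaw=map(float,sys.argv[1:4]); src=sys.argv[4]; out=sys.argv[5]; 
d,M,st=grab(src); fr=d["frame"].copy()
c,s=np.cos(yaw),np.sin(yaw); R=np.array([[c,-s,0],[s,c,0],[0,0,1]])
def box(x0,x1,y0,y1,z,col):
    P=np.array([[x0,y0,z],[x1,y0,z],[x1,y1,z],[x0,y1,z]])@R.T+[ox,oy,0]
    cv2.polylines(fr,[(proj(d,M,P)*16).round().astype(np.int32)],True,col,1,cv2.LINE_AA,4)
box(-.055,.055,-.05,.05,.008,(0,255,255)); box(-.026,0,-.017,.017,.18,(0,0,255)); box(-.046,.086,-.026,.026,.105,(0,255,0))
box(.014+.062*np.sin(.26)-.004,.014+.064*np.sin(.26)+.004,-.01,.01,.168,(255,0,0))
p=proj(d,M,[[ox,oy,.1]])[0].astype(int)
y0=max(0,p[1]-70);x0=max(0,p[0]-100)
cv2.imwrite(out,cv2.resize(fr[y0:y0+150,x0:x0+200],None,fx=4,fy=4,interpolation=cv2.INTER_CUBIC)); print(x0,y0)
E
python3 - <<'E'
from h import *
d,M,st=grab("wrist")
P=unproj(d,M,[(266,153),(363.5,153),(366,57)],.008); print(P.round(4))
E
python3 ov.py .516 .385 -1.467 wrist pics/o1.png
```

```text
[[0.46   0.4378 0.008 ]
 [0.4717 0.3276 0.008 ]
 [0.5708 0.3385 0.008 ]]
216 28
```

View pics/o1.png

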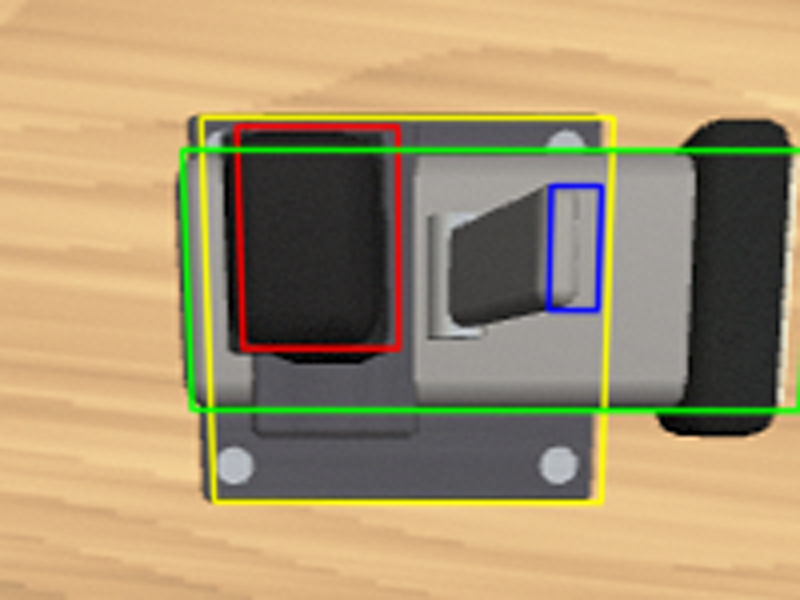

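```bash
python3 - <<'E'
from h import *
plan(.515,.391,.26,.106)
E
python3 ov.py .5154 .3882 -1.465 wrist pics/o2.png
```

```text
shift [ 0.422 -0.039  0.051] turn -0.0001 rows>= 2.6 q6 2.1 pos [0.4112 0.3701 0.2727] yaw 0.106
212 29
```

View pics/o2.png

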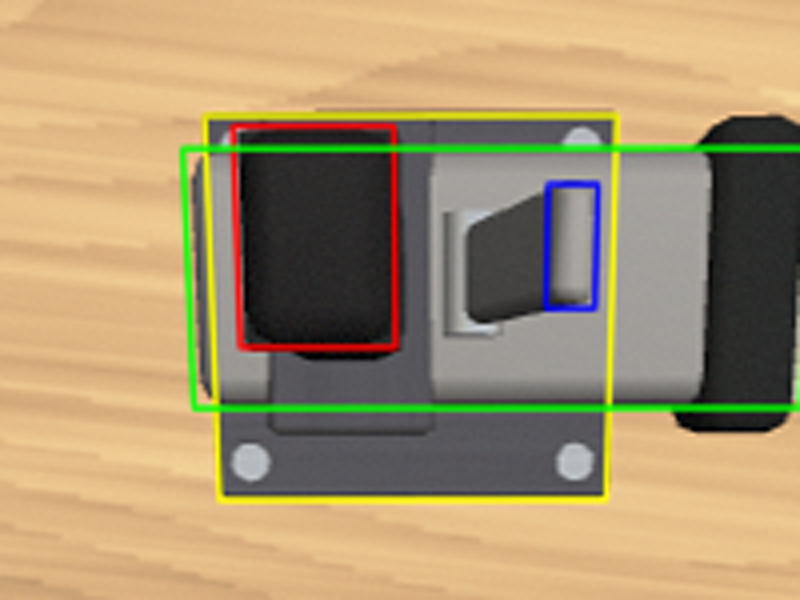

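The model overlay matches the grip, trigger and base to about 1 mm. I'll move above it, then descend with the fingers open.

arm_command:
  commands:
    - [0.1,-0.01,0.05,0]
    - [0.25,-0.025,0.05,0]
    - [0.38,-0.035,0.05,0]
    - [0.422,-0.039,0.05,0]
    - [0.422,-0.039,0.05,0]
    - [0.422,-0.039,0.05,0]
    - [0.422,-0.039,0.05,0]
    - [0.422,-0.039,0.05,0]

```text
t: 48.67
position: [0.5141, 0.391, 0.2611]
tcp_rot: [-3.141, -0.0, 0.106]
ft_force: [-0.4, -0.5, 0.5]
gripper_width: 0.0954
```

Run:
```python
from h import *
d,M,st=grab("scene"); cv2.imwrite("pics/s26.png",cv2.resize(d["frame"][130:330,400:600],None,fx=3,fy=3))
plan(.515,.391,.137,.106)
```

```text
shift [0.003 0.001 0.497] turn -0.0003 rows>= 3.0 q6 2.03 pos [0.5142 0.391  0.2612] yaw 0.106
```

View pics/s26.png

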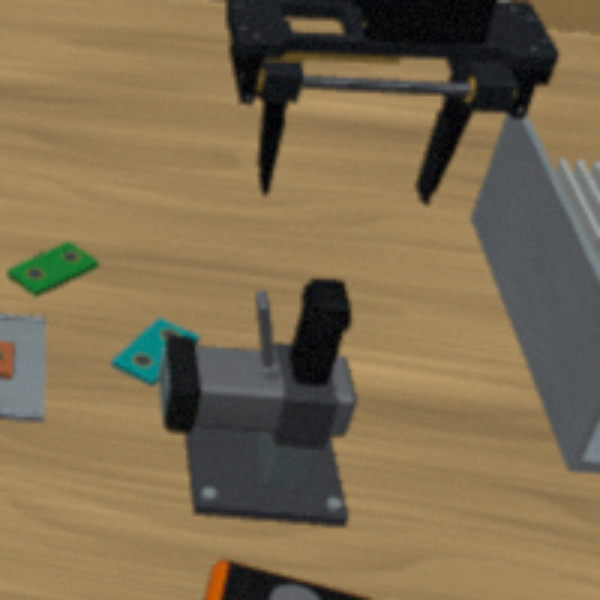

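arm_command:
  commands:
    - [0.003,0.001,0.08,0]
    - [0.003,0.001,0.16,0]
    - [0.003,0.001,0.24,0]
    - [0.003,0.001,0.32,0]
    - [0.003,0.001,0.4,0]
    - [0.003,0.001,0.46,0]
    - [0.003,0.001,0.497,0]
    - [0.003,0.001,0.497,0]
    - [0.003,0.001,0.497,0]
    - [0.003,0.001,0.497,0]
    - [0.003,0.001,0.497,0]

```text
t: 49.63
position: [0.5169, 0.3913, 0.1384]
tcp_rot: [-3.14, -0.003, 0.105]
ft_force: [0.4, 0.2, 0.6]
gripper_width: 0.0949
```

arm_command:
  commands:
    - [0,0,0,0]
    - [0,0,0,0]
    - [0,0,0,0]
    - [0,0,0,0]
    - [0,0,0,0]
    - [0,0,0,0]
    - [0,0,0,0]
    - [0,0,0,0]
  hand: 0.3
  grip_force: 20

```text
t: 50.3
position: [0.5165, 0.3908, 0.1371]
tcp_rot: [-3.141, -0.001, 0.104]
ft_force: [1.5, 7.0, -2.8]
gripper_width: 0.0472
```

arm_command:
  commands:
    - [0,-0.004,0,0]
    - [0,-0.006,0,0]
    - [0,-0.006,0,0]
    - [0,-0.006,0,0]
    - [0,-0.006,0,0]
    - [0,-0.006,0,0]
  hand: 0.5
  grip_force: 35

```text
t: 50.8
position: [0.5164, 0.3926, 0.1371]
tcp_rot: [-3.141, -0.002, 0.105]
ft_force: [1.6, -0.3, 5.5]
gripper_width: 0.0441
```

Run:
```python
from h import *
d,M,st=grab("wrist"); cv2.imwrite("pics/w27.png",d["frame"])
d,M,st=grab("scene"); cv2.imwrite("pics/s27.png",cv2.resize(d["frame"][180:330,440:560],None,fx=4.5,fy=4,interpolation=cv2.INTER_CUBIC)); print(st["gripper_width"],st["ft_force"])
```

```text
0.04344855271626732 [ 2.62605125 -0.10053552  5.04563787]
```

View pics/s27.png

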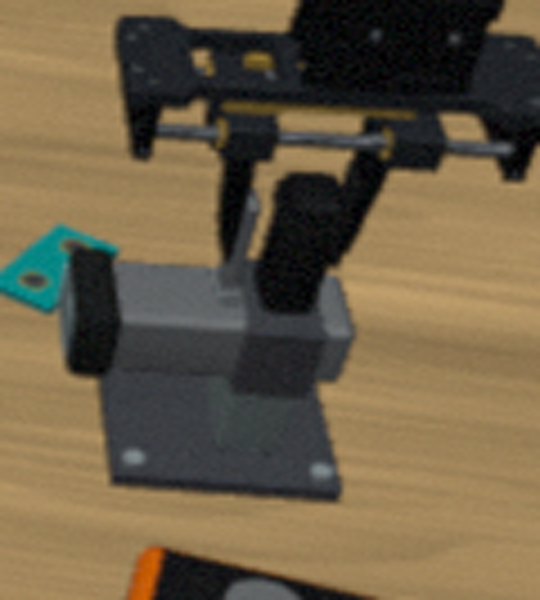

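View pics/w27.png

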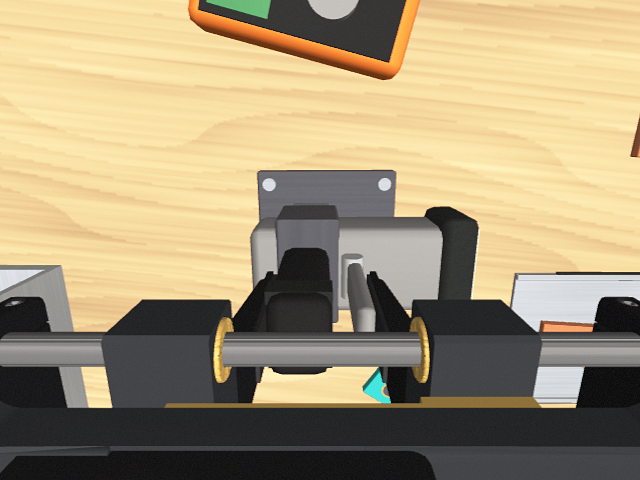

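The opening is 44 mm and the trigger is nearly upright against the grip, so it is fully squeezed. I'll hold it briefly, then let go.

arm_command:
  commands:
    - [0,0,0,0]
    - [0,0,0,0]
    - [0,0,0,0]
    - [0,0,0,0]

```text
t: 51.23
position: [0.5164, 0.3925, 0.1371]
tcp_rot: [-3.141, -0.002, 0.105]
ft_force: [2.2, -0.2, 5.7]
gripper_width: 0.0436
```

arm_command:
  commands:
    - [0,0,0,0]
    - [0,0,0,0]
    - [0,0,0,0]
    - [0,0,0,0]
    - [0,0,0,0]
    - [0,0,0,0]
    - [0,0,0,0]
    - [0,0,0,0]
  hand: -1

```text
t: 51.9
position: [0.5151, 0.3926, 0.1359]
tcp_rot: [-3.141, 0.001, 0.105]
ft_force: [0.3, -0.1, 0.4]
gripper_width: 0.0911
```

arm_command:
  commands:
    - [0,0,-0.08,0]
    - [0,0,-0.16,0]
    - [0,0,-0.26,0]
    - [0,0,-0.38,0]
    - [0,0,-0.52,0]
    - [0,0,-0.52,0]
    - [0,0,-0.52,0]
    - [0,0,-0.52,0]

```text
t: 52.57
position: [0.5154, 0.3925, 0.2661]
tcp_rot: [-3.141, 0.001, 0.105]
ft_force: [-0.1, -0.6, 0.0]
gripper_width: 0.0954
```

arm_command:
  commands:
    - [-0.1,0,0,0]
    - [-0.25,0,0,0]
    - [-0.4,0,0,0]
    - [-0.42,0,0,0]
    - [-0.42,0,0,0]
    - [-0.42,0,0,0]

```text
t: 53.07
position: [0.4111, 0.3811, 0.2651]
tcp_rot: [3.141, 0.001, 0.105]
ft_force: [0.2, 0.4, 0.6]
gripper_width: 0.0948
```

```bash
python3 ov.py .5154 .3882 -1.465 wrist pics/o3.png
python3 - <<'E'
from h import *
hand("top","pics/t30.png",.008,150)
d,M,st=grab("scene"); cv2.imwrite("pics/s30.png",d["frame"])
E
```

```text
225 29
top [342. 319.] [ 0.3368 -0.0608  0.073   0.0359  1.5576] tray [-0.0762  0.1215]
top [614. 308.] [ 0.3556 -0.7199  0.1944  0.0167 -0.0482] tray [-0.7337  0.1713]
top [309. 272.] [ 0.4505  0.0178  0.338   0.038  -1.468 ] tray [-0.0098  0.0002]
top [262. 198.] [0.6381 0.1348 0.0758 0.0402 0.0855] tray [ 0.087  -0.1985]
top [148. 182.] [0.684  0.4225 0.1562 0.0771 1.4255] tray [ 0.3684 -0.2741]
top [313. 132.] [ 0.8104  0.0047  0.1029  0.0294 -1.3726] tray [-0.0603 -0.3564]
```

View pics/o3.png

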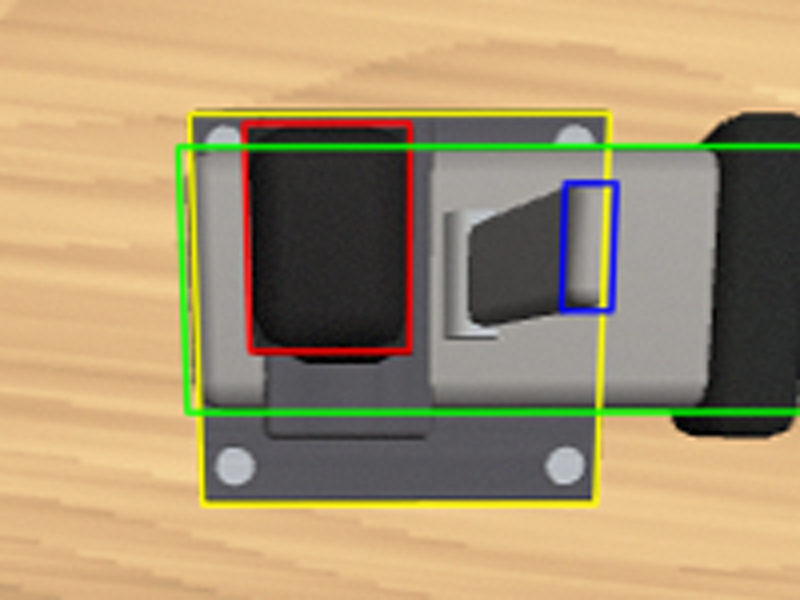

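View pics/s30.png

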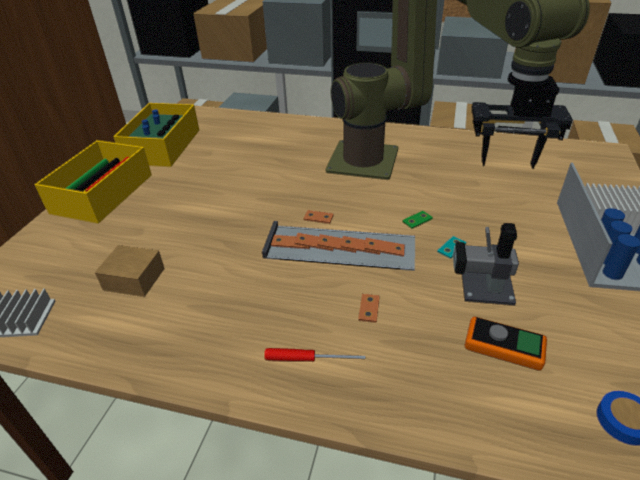

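View pics/t30.png

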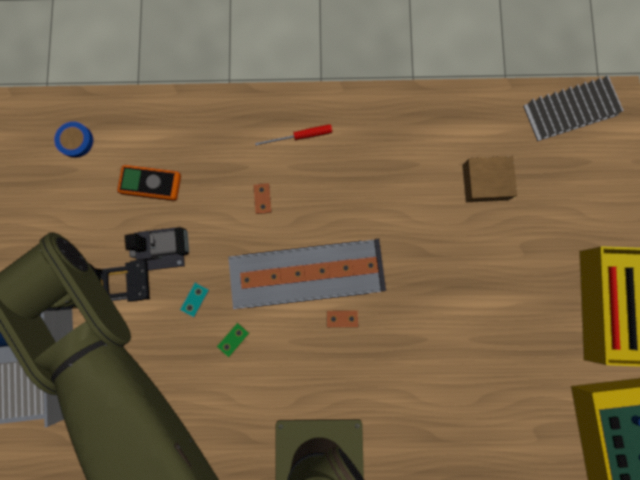

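The row of five is intact from (375,265) to (240,280) in the top view. The trigger is back at its rest outline, the bystanders are where they started, and the arm is clear. Handing in.

```bash
python3 -c "
from workcell import r
print(r.close_job(), r.observe()['t'])"
```

```text
the job is handed in; nothing more can be done
the job is handed in; nothing more can be done
```

The job is handed in at about 53 s of the 210 s allowed, with all the steps carried out; handing in reports no verdict.

- **Short link:** I moved the one in the tray to the bench. It lies flat about 12 cm to the side of the tray's middle line. I left the other short link where it was.
- **Row:** all five long links were present, and they now lie shingled from the stop. I measured each link by camera after laying it:

| Link | Centre along tray (mm) | Step from the one before (mm) |
|---|---|---|
| 1 | -127 (about 3 mm off the stop) | – |
| 2 | -66 | 61 |
| 3 | -8 | 58 |
| 4 | 51 | 59 |
| 5 | 110 | 59 |

- **Row alignment:** the row is within about 1 mm of the tray's middle line.
- **Slopes:** I could only see these in the pictures. They agree with the expected 0.13 rad, but I did not measure them as angles.
- **Trigger:** I squeezed it until the opening over grip and trigger read 44 mm (about 45 mm is full squeeze) and held it for over 0.4 s. After release the wrist picture shows it back at its rest outline.
- **Final view:** the row was unchanged, and I saw no movement of the meter, carton or screwdriver. The arm was clear of everything.

- **Failed grasp:** my first grip on the first long link closed too high and slid off the top. I took it again lower, and it held.
- **Camera disagreement:** the top and wrist cameras differed by 2–3 mm in world x. I used the wrist camera's values, and the grasps and placements agreed with it.

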